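# Unhook the cabinet bucket with the reach-hook

## Task

Take the wooden-handled steel reach-hook out of its slotted holder and use it to lift the hanging red bucket by its bail up and off the two pegs, touching the bucket with the hook only, never with the gripper. Set the bucket down gently, upright, inside the rim of the white drip saucer, then put the reach-hook back in its holder with the cross-plate lying flat on both arms, close to where it rested at first, and let go. Do not disturb the cruet, the plunger cup or the jar.

Things in the scene. Friction and masses are not known exactly. Their poses are not given: they have to be found in the camera images.
- hook: Loose reach-hook, about 0.18 kg. Origin: centre of the underside of its flat steel cross-plate, 36 (x) x 72 (y) x 6 mm; z up. On the plate stands a wooden grip block 20 (x) x 24 (y) mm, top 58 mm above the origin. Below the plate a bent steel strip forms the hook (see throat).
- throat (a point): On the reach-hook, (0,0,-90 mm) from its origin: lowest point of the strip's centre line, which runs in mm (x,z) from the hook's origin (0,0) (0,-18) (-30,-35) (-30,-75) (0,-90) (16,-74). Strip 16 mm wide in y, 5 mm thick. Throat opens upward, free tip at +x with top at z -71; lowest metal z -94. An 8 mm bar hangs with its centre 8 mm above this point.
- holder: Fixed plywood holder of the reach-hook. Origin on the shelf below the resting place, z up, +x from its open front to its back board (18 x 86 mm, 160 mm high, centred at x = 61 mm; its foot is 120 mm wide, x = 30 to 100 mm, 14 mm high).
- rest (a point): On the holder at (0,0,160 mm), level with the tops of its two arms: the reach-hook's origin is kept here, its x and y along the holder's (at the start within 5 mm). The arms run along x from -37 to 53 mm, each 22 mm wide at y = +-32 mm, 12 mm thick; the 42 mm slot between them is open to -x and upward.
- bracket: Fixed plywood upright with two steel pegs pointing to its -x. Origin on the shelf below the peg seats, z up. The upright is 70 mm wide (y), 215 mm high, x = 87 to 117 mm; foot 100 mm wide, 14 mm high, x = 72 to 132 mm.
- bucket: Loose open red plastic bucket, about 0.25 kg. Origin: centre of its underside, z up. Height 95 mm, radius 43 mm at the base, 55 mm at the rim. It hangs by its bail on the pegs, its y axis along the bracket's.
- bail (a point): Centre of the bail's bar, 145 mm above the bucket's underside. The rigid upright steel bail, 8 mm thick, stands across the mouth in the bucket's y-z plane: a straight level bar from y = -43 to 43 mm, then sides down to the rim at y = +-56 mm.
- saucer: Fixed white round drip saucer. Origin: centre of its underside. Outer radius 78 mm, flat floor 4 mm above the shelf, inner radius about 70 mm, rim 12 mm high.
- cruet: Glass vinegar cruet with its stopper (loose, fragile), standing; origin: centre of its underside. Radius 30 mm, height 152 mm. Leave alone.
- plunger: Black plunger cup (loose), standing mouth down; origin: centre of its underside. Radius 50 mm, height 74 mm. Leave alone.
- jar: Closed white storage jar with a steel lid (loose), standing; origin: centre of its underside. Radius 32 mm, height 95 mm. Leave alone.
- seats (a point): On the bracket at (0,0,182 mm), midway between the peg seats. The pegs lie at y = +-28 mm, 8 mm thick; their centre lines run in mm (x,z) from the bracket's origin (95,194) (0,182) (-16,196), so each ends in an upturned tip, top at z = 200 mm. The bail's bar lies in these seats.

How it is judged:
By the outcome, as a careful person would: the job done as asked, in the order asked, and still so for the second after the job is handed in, with the robot touching nothing.
It also fails if it takes over 72 s, if anything falls off the work surface, if the arm or the gripper's body presses on something with over 40 N, if the wrist force passes 120 N, or if a joint passes its speed limit or range.

## Robot

A 7-joint arm with a two-finger parallel gripper is mounted at the origin on the work surface. World frame = base frame: x ahead of the robot, y to its left, z up, the work surface at z = 0. Lengths are in m, angles in rad, forces in N, time in s.
With the tool pointing down it reaches from about 0.425 to 0.875 m from the base axis. Payload 4.7 kg.
Tool frame: the origin (TCP) lies on the centre line of the jaws, within the pads' length; the fingertips stand 14 mm ahead of it and the grasp point (between the pads) lies 5 mm behind it; z points along the fingers, y is the direction in which the jaws open and shut (so a half turn about z gives the same grasp; the last joint's range is limited). The gripper opens to 87 mm and grips with 3 to 60 N. Pads are 19 mm wide; open, the fingers measure 117 mm over their backs; the gripper's body (75 mm by 190 mm) begins 51 mm behind the grasp point.
Start: joints at [-1.244, 0.321, -0.07, 1.45, 0.023, 1.371, -0.057], TCP at [0.2, 0.618, 0.237] pointing down, gripper open.
Joint ranges: [-2.86, 2.86], [-0.3, 2.09], [-1.38, 1.24], [0.06, 2.45], [-1.56, 4.7], [0.09, 2.05], [-2.69, 2.69]. Speed limits (rad/s): [2.57, 2.57, 3.14, 3.14, 3.14, 3.14, 3.14].

## Interface

Orientations are given as a rotation vector (axis times angle).
In Python, from bench import ctrl gives the robot as it stands. The module is installed in compiled form; this text tells all that it offers.
- The arm moves only by the tool step_arm, never from a script. Its argument "plan" is a list of rows, each a list of 3 entries, a list of its own where there are three numbers: the turn, a rotation vector about the tool's x, y, z in rad, then the shift along the tool's x, y, z in m, then the closure in counts, from 0 (fully open) to 255 (shut). In form: [[[rx, ry, rz], [x, y, z], hand], ...]. A call has exactly 10 rows; each row is the pose to reach, as a shift and turn from the pose commanded when the call began, along the tool's axes at that moment; what a row does not reach only later rows make up. A row lasts 1/8 s, in which the tool goes at most 62.5 mm and 10.7 degrees, less where a joint would pass 70% of its speed; a pose out of reach is approached as far as the arm can. A call with a gripper value outside its range is refused whole. The fingers move at their own pace and stop on an object; "squeeze" is the grip in N (left out, the last holds). Time passes only in rows, so rows that repeat a pose let the fingers close, or fill a call up. It gives the time, the measured TCP pose, the force and the opening at its end, in the units of the state.
- ctrl.get_state(): the state, without advancing time (a new reading comes with each control period).
- ctrl.get_image(name): name is "side" or "top" or "wrist"; returns the picture (480x640x3 uint8, red, green, blue); there is no depth.
- ctrl.calibration(name): a dict with "fov_y" (degrees; the focal length in pixels is half the picture's height over the tangent of half this angle, whatever the lens; pixels are square), "cx", "cy" (the principal point, pixels), "k1" (the pictures are not rectified: a ray, as slopes to the right and down, at radius r is drawn at 1 + k1 r^2 times it, then the intrinsics apply), "rvec" (rotation vector, rad) and "tvec" (3), from world to camera coordinates, as OpenCV has them. Camera axes: x right, y down, z forward; pixel columns grow to the right and rows downward; lengths in m; the calibration is good to about 2 mm. A picture is of the moment at which its call begins: read the wrist's pose just before it. calibration takes no time and is no camera call; for the wrist camera it gives the pose at the moment of the call.
- ctrl.close_job(): hands the job in, once; it reports no verdict.
Trained networks look in the newest picture that a camera, given by its name, has taken for a name from the list of things; names that differ only in an ending like _2 or _b are one class to them, and where a whole thing is asked for, a point or a joint stands for the part that bears it (a point fixed in the world has none). Each returns a list of dicts, best first, with "score" (0 to 1); they miss things now and then, are a little off and sometimes report something else, mostly with a low value. They report only what shows in the picture. A call takes as long as a camera call.
- ctrl.cut_out(camera, label): "pixels" (480x640 bool, what is visible of it) and "rect" ([left, top, width, height] in pixels, round what is visible of it).
The state is a dict: "time": time; "joint_positions": joint angles; "qd": joint speeds; "joint_torque": joint torques, N m; "position": TCP position; "tool_rot": TCP orientation; "ft_force": force on the tool from outside, world axes, zero at the start; "torque": the same for the moment, N m; "grip_width": opening from 0.0 (shut) to 1.0 (fully open).
Only numpy, scipy, OpenCV 4.12 (cv2) and the standard library are available. Lean on these libraries where they do the work, as an engineer would, in place of code of your own. Each camera call takes 0.05 s, during which the arm holds its last target.

## Working session

There is one attempt and no reset: what is moved stays moved. The work goes in short steps, Python scripts to look and compute and a tool call to move; the robot and the scene stay as the last step left them, time stands still between calls to the robot, and variables do not carry over. Pictures are saved under pics/ and viewed, and the job is handed in when it is done.

Besides the shell and the picture viewer there is one more tool, called by a JSON object that holds its "name" and its "arguments", one argument or row to a line. step_arm: Moves the arm, as the interface text tells. Its arguments: {"type":"object","properties":{"plan":{"type":"array"},"squeeze":{"type":"number"}},"required":["plan"]}

```bash
mkdir -p pics; python3 - <<'E'
from bench import ctrl
import cv2
s=ctrl.get_state()
for k,v in s.items(): print(k,v)
for n in("side","top","wrist"):
    c=ctrl.calibration(n); print(n,c)
    cv2.imwrite(f"pics/a_{n}.png",ctrl.get_image(n)[:,:,::-1])
E
```

```text
time 0.0
joint_positions [-1.24387491  0.32184884 -0.07006244  1.45166174  0.02261302  1.37078404
 -0.05691914]
qd [-0.00117056 -0.00033421 -0.00182913  0.00055698 -0.00111121  0.00055425
 -0.00130441]
joint_torque [-1.10309054e-03 -4.91293752e+01 -4.04074648e-01 -3.12528706e+01
 -6.37110136e-02  4.33849054e-02  1.86308657e-04]
position [0.19993811 0.61794228 0.23545119]
tool_rot [-4.89360468e-01 -3.10305878e+00  2.99478133e-03]
ft_force [-0.26393284 -0.19369537  0.03984457]
torque [ 0.06460448  0.01333063 -0.00774378]
grip_width 0.9984863933341191
side {'fov_y': 45.996568411779975, 'cx': 321.76071449413854, 'cy': 251.65675208836922, 'k1': -0.17550372442023876, 'rvec': array([ 2.31182149, -0.85649407,  0.32745383]), 'tvec': array([-0.43590026,  0.35939306,  0.89399715])}
top {'fov_y': 54.07825008789271, 'cx': 313.2221825941291, 'cy': 238.74977932676524, 'k1': -0.03007532670196743, 'rvec': array([ 2.15573655, -2.04746878,  0.23136037]), 'tvec': array([-0.03448509,  0.57926696,  0.99475143])}
wrist {'fov_y': 66.71067539951423, 'cx': 318.1618641476189, 'cy': 238.81266732677176, 'k1': 0.023085909689939548, 'rvec': array([-2.35238844, -1.7108044 , -0.23688041]), 'tvec': array([-0.64876565, -0.03246368,  0.39024082])}
```

View pics/a_side.png

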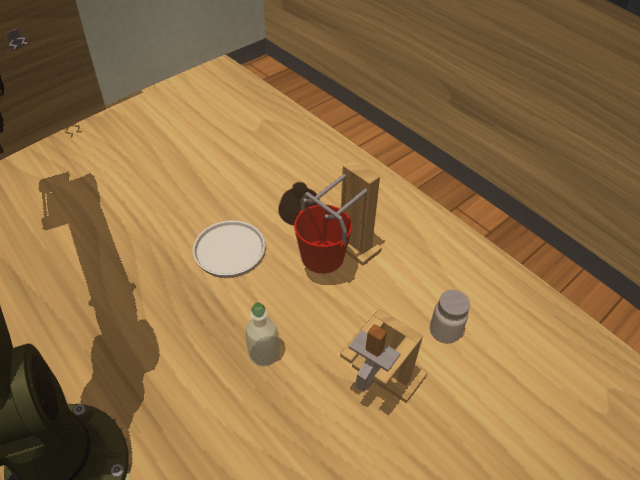

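View pics/a_top.png

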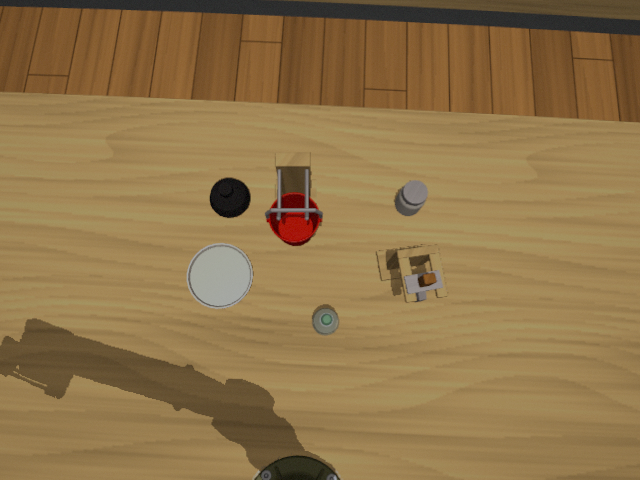

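View pics/a_wrist.png

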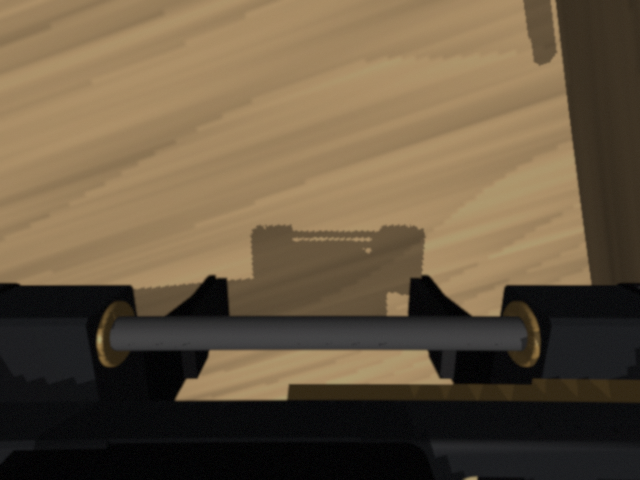

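```bash
cat > h.py <<'E'
import numpy as np, cv2
from scipy.spatial.transform import Rotation as R
def proj(c,P):
    P=np.atleast_2d(P); X=P@cv2.Rodrigues(np.array(c['rvec']))[0].T+np.array(c['tvec'])
    s=X[:,:2]/X[:,2:]; r2=(s**2).sum(1,keepdims=True)
    f=240/np.tan(np.radians(c['fov_y'])/2)
    return s*(1+c['k1']*r2)*f+[c['cx'],c['cy']]
def ray(c,uv):
    f=240/np.tan(np.radians(c['fov_y'])/2)
    d=(np.array(uv,float)-[c['cx'],c['cy']])/f; s=d.copy()
    for _ in range(30): s=d/(1+c['k1']*(s**2).sum())
    Rm=cv2.Rodrigues(np.array(c['rvec']))[0]
    return -Rm.T@np.array(c['tvec']), Rm.T@np.array([*s,1])
def onz(c,uv,z):
    o,d=ray(c,uv); return (o+d*(z-o[2])/d[2])
def box(x0,x1,y0,y1,z0,z1): return np.array([[x,y,z] for x in(x0,x1) for y in(y0,y1) for z in(z0,z1)])/1000
def frus(r0,z0,r1,z1,n=32):
    a=np.linspace(0,2*np.pi,n,endpoint=False)
    return np.vstack([np.c_[r*np.cos(a),r*np.sin(a),0*a+z] for r,z in((r0,z0),(r1,z1))])/1000
def strip(pts,w,t,y=0):
    out=[]
    for (a,b) in zip(pts[:-1],pts[1:]):
        a=np.array(a,float);b=np.array(b,float);d=(b-a)/np.linalg.norm(b-a);n=np.array([-d[1],d[0]])*t/2
        out.append(np.array([[p[0],y+s,p[1]] for p in(a+n,a-n,b+n,b-n) for s in(-w/2,w/2)])/1000)
    return out
HOOK=[box(-18,18,-36,36,0,6),box(-10,10,-12,12,6,58)]+strip([(0,0),(0,-18),(-30,-35),(-30,-75),(0,-90),(16,-74)],16,5)
HOLDER=[box(52,70,-43,43,0,160),box(30,100,-60,60,0,14),box(-37,53,21,43,148,160),box(-37,53,-43,-21,148,160)]
BRACKET=[box(87,117,-35,35,0,215),box(72,132,-50,50,0,14)]+strip([(95,194),(0,182),(-16,196)],8,8,28)+strip([(95,194),(0,182),(-16,196)],8,8,-28)
BUCKET=[frus(43,0,55,95),box(-4,4,-43,43,141,149)]+[np.array([[x,s*y,z] for x in(-4,4) for y,z in((47,149),(39,141),(60,95),(52,95))])/1000 for s in(1,-1)]
def place(parts,x,y,z,yaw):
    M=R.from_euler('z',yaw).as_matrix(); return [p@M.T+[x,y,z] for p in parts]
def render(c,parts,ss=1):
    m=np.zeros((480*ss,640*ss),np.uint8)
    for p in parts:
        h=cv2.convexHull(((proj(c,p)+.5)*ss-.5).astype(np.float32)); cv2.fillConvexPoly(m,np.round(h*16).astype(np.int32),1,shift=4)
    return m
def wire(img,c,parts,col=(0,255,0),ss=1,off=(0,0)):
    for p in parts:
        h=cv2.convexHull(proj(c,p).astype(np.float32))
        cv2.polylines(img,[np.round((h-np.array(off))*ss).astype(np.int32)],True,col,1)
E
python3 - <<'E'
from bench import ctrl
import numpy as np,cv2,pickle
from h import *
D={}
for n in("side","top"):
    im=ctrl.get_image(n); c=ctrl.calibration(n); D[n]=dict(im=im,c=c)
    for l in("hook","holder","bracket","bucket","saucer","cruet","plunger","jar"):
        r=ctrl.cut_out(n,l); D[n][l]=r
        print(n,l,[(round(q['score'],2),q['rect'],int(q['pixels'].sum())) for q in r])
pickle.dump(D,open('d0.pkl','wb'))
for n in D:
    im=D[n]['im'].copy()[:,:,::-1].copy(); rng=np.random.RandomState(1)
    for l in D[n]:
        if l in('im','c') or not D[n][l]: continue
        cs,_=cv2.findContours(D[n][l][0]['pixels'].astype(np.uint8),0,1)
        cv2.drawContours(im,cs,-1,tuple(int(v) for v in rng.randint(0,255,3)),1)
    cv2.imwrite(f'pics/seg_{n}.png',im)
E
```

```text
side hook [(0.71, [347.2, 326.1, 53.0, 63.8], 1804)]
side holder [(0.96, [342.8, 310.8, 84.4, 88.3], 2926)]
side bracket [(0.57, [304.6, 160.0, 78.7, 104.1], 3144)]
side bucket [(0.88, [293.5, 194.7, 55.4, 75.9], 3124), (0.5, [345.9, 325.0, 55.5, 68.1], 1632), (0.18, [303.3, 161.2, 79.2, 102.8], 3257)]
side saucer [(0.75, [192.9, 218.9, 72.7, 57.9], 3284), (0.22, [429.9, 288.0, 39.9, 56.0], 1558)]
side cruet [(0.91, [245.4, 305.2, 37.8, 59.4], 1607)]
side plunger [(0.97, [277.5, 181.1, 37.3, 39.8], 724)]
side jar [(0.84, [431.1, 288.1, 39.1, 55.6], 1575)]
top hook [(0.78, [407.5, 269.2, 34.8, 31.9], 711), (0.33, [188.0, 241.8, 65.2, 68.2], 3411)]
top holder [(0.59, [377.4, 242.9, 72.7, 59.5], 2129)]
top bracket [(0.74, [274.8, 152.7, 41.8, 63.2], 1552)]
top bucket [(0.84, [265.8, 189.4, 58.9, 54.2], 2084), (0.18, [310.8, 308.0, 28.3, 29.2], 596)]
top saucer [(0.88, [188.7, 242.8, 65.4, 66.2], 3491)]
top cruet [(0.92, [313.1, 307.4, 23.0, 29.2], 585)]
top plunger [(0.83, [209.5, 177.0, 42.9, 42.2], 1375)]
top jar [(0.95, [395.0, 179.3, 32.2, 35.3], 834)]
```

```bash
python3 - <<'E'
import pickle,cv2,numpy as np
D=pickle.load(open('d0.pkl','rb'))
a=D['side']['im'][290:410,330:490,::-1];b=D['top']['im'][225:315,365:465,::-1]
a=cv2.resize(a,None,fx=4,fy=4,interpolation=2);b=cv2.resize(b,(400,360),interpolation=2)
cv2.imwrite('pics/z1.png',a);cv2.imwrite('pics/z2.png',cv2.resize(b,(800,600))[:, :])
E
```

```text
(no output)
```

View pics/z1.png

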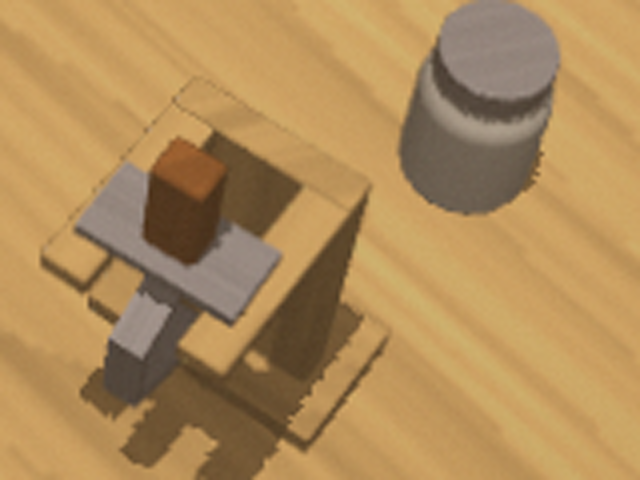

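View pics/z2.png

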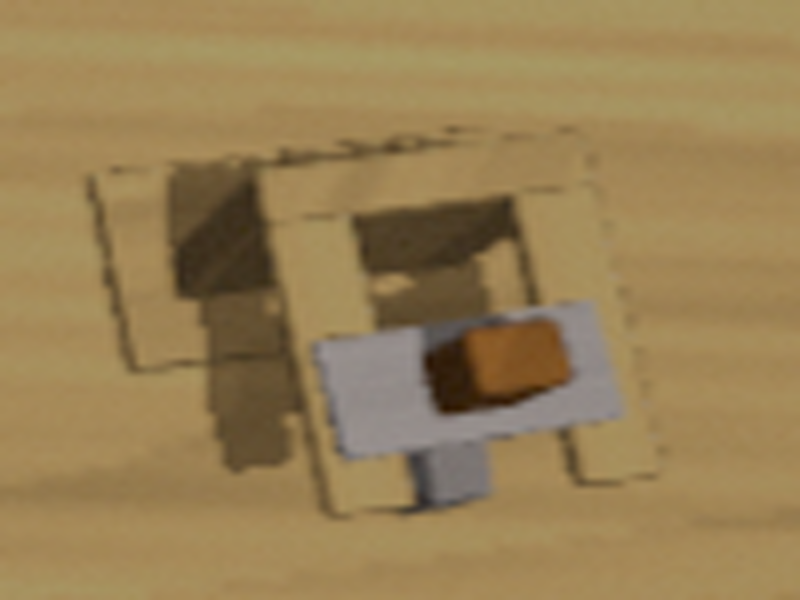

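View pics/seg_side.png

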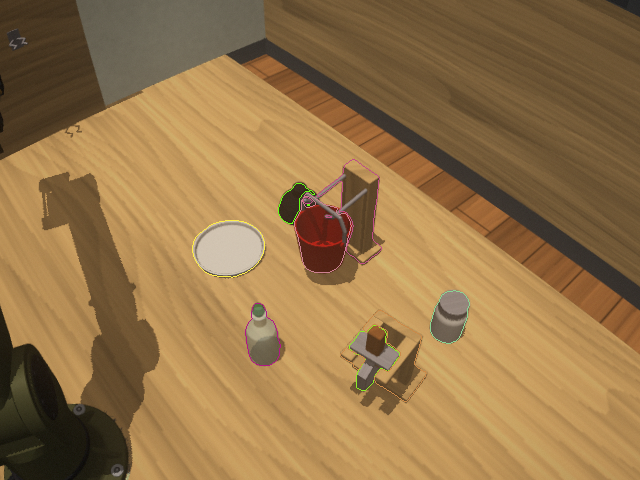

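View pics/seg_top.png

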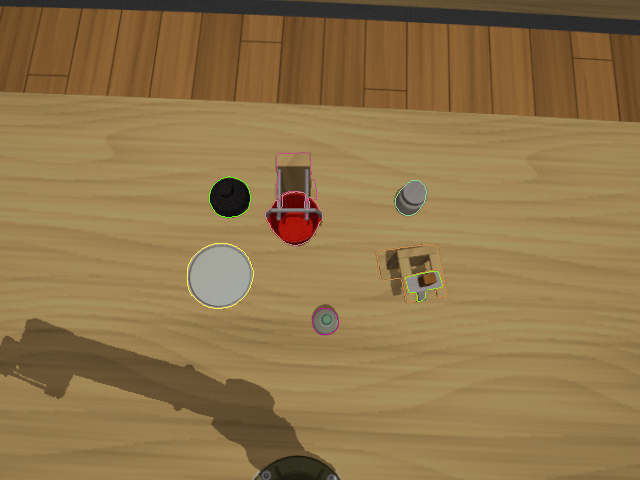

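```bash
cat > fit.py <<'E'
import pickle,cv2,numpy as np
from h import *
from scipy.optimize import minimize
D=pickle.load(open('d0.pkl','rb'))
def fit(fn,masks,p0,st,D=D):
    # fn(p)-> list of (parts, mask list)
    def cost(p):
        t=0
        for parts,ls in fn(p):
            for n in D:
                M=np.zeros((480,640),bool)
                ok=True
                for l in ls: M|=D[n][l][0]['pixels']
                m=cv2.resize(render(D[n]['c'],parts,4).astype(np.float32),(640,480),interpolation=cv2.INTER_AREA)
                t+=np.abs(m-M).sum()/M.sum()
        return t
    best=None
    for k in range(3):
        sim=np.array([p0]+[np.array(p0)+np.eye(len(p0))[i]*st[i] for i in range(len(p0))])
        r=minimize(cost,p0,method='Nelder-Mead',options=dict(initial_simplex=sim,maxiter=400,xatol=1e-5,fatol=1e-5)); p0=r.x; st=np.array(st)*-.5
    return r.x,r.fun
cT=D['top']['c']
res={}
# round things
def single(l,parts,z,p0):
    return fit(lambda p:[(place(parts,p[0],p[1],z,0),[l])],None,p0,[.02,.02])
def c0(l,z):
    r=D['top'][l][0]['rect']; return onz(cT,(r[0]+r[2]/2,r[1]+r[3]/2),z)[:2]
if __name__=='__main__':
    res['saucer']=single('saucer',[frus(72,0,78,12)],0,c0('saucer',0))
    res['cruet']=single('cruet',[frus(30,0,30,90),frus(12,90,12,152)],0,c0('cruet',0.05))
    res['jar']=single('jar',[frus(32,0,32,95)],0,c0('jar',0.05))
    res['plunger']=fit(lambda p:[(place([frus(50,0,50,20),frus(50,20,25,74)],p[0],p[1],0,0),['plunger'])],None,c0('plunger',.03),[.02,.02],D={'top':D['top']})
    h0=c0('hook',.16)
    res['hold']=fit(lambda p:[(place(HOLDER,p[0],p[1],0,p[2])+place(HOOK,p[3],p[4],.16,p[5]),['holder','hook']),(place(HOOK,p[3],p[4],.16,p[5]),['hook'])],None,[h0[0],h0[1],.1,h0[0],h0[1],.1],[.02,.02,.2,.01,.01,.1])
    b0=c0('bucket',.14)
    res['brk']=fit(lambda p:[(place(BRACKET,p[0],p[1],0,p[2])+place(BUCKET,p[3],p[4],.045,p[5]),['bracket','bucket']),(place(BUCKET,p[3],p[4],.045,p[5]),['bucket'])],None,[b0[0],b0[1],0,b0[0],b0[1],0],[.02,.02,.2,.01,.01,.1])
    for k,v in res.items(): print(k,np.round(v[0],4),round(v[1],3))
    pickle.dump(res,open('res.pkl','wb'))
    h=res['hold'][0];b=res['brk'][0]
    for n in D:
        im=D[n]['im']; 
        for tag,(x0,y0,w,hh),grp in(('hold',(330,290,130,120) if n=='side' else (365,230,100,85),[(HOLDER,h[:3],0),(HOOK,h[3:],.16)]),('brk',(280,150,120,120) if n=='side' else (255,145,90,105),[(BRACKET,b[:3],0),(BUCKET,b[3:],.045)])):
            z=5; cr=cv2.resize(im[y0:y0+hh,x0:x0+w,::-1],None,fx=z,fy=z,interpolation=2)
            for (P,q,zz),col in zip(grp,((0,255,0),(255,0,0))): wire(cr,D[n]['c'],place(P,q[0],q[1],zz,q[2]),col,z,(x0-.5,y0-.5))
            cv2.imwrite(f'pics/w_{tag}_{n}.png',cr)
E
python3 fit.py
```

```text
saucer [0.4936 0.2086] 0.081
cruet [ 0.3988 -0.0405] 0.283
jar [ 0.6948 -0.228 ] 0.336
plunger [0.6856 0.2033] 0.035
hold [ 0.4839 -0.2317  0.1929  0.4813 -0.2312  0.2373] 0.379
brk [0.6048 0.037  0.0574 0.6094 0.0372 0.0915] 0.354
```

```bash
cd pics; python3 -c "
import cv2,numpy as np
for t in('hold','brk'):
    a=cv2.imread(f'w_{t}_side.png');b=cv2.imread(f'w_{t}_top.png')
    h=max(a.shape[0],b.shape[0]);f=lambda i:cv2.copyMakeBorder(i,0,h-i.shape[0],0,0,0)
    c=np.hstack([f(a),f(b)]);s=800/c.shape[1];print(c.shape);cv2.imwrite(f'ww_{t}.png',cv2.resize(c,(800,int(c.shape[0]*s)),interpolation=cv2.INTER_AREA))
"
```

```text
(600, 1150, 3)
(600, 1050, 3)
```

View pics/ww_hold.png

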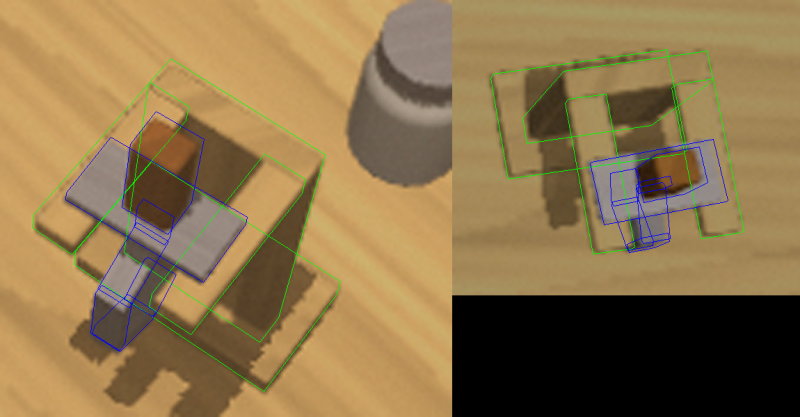

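View pics/ww_brk.png

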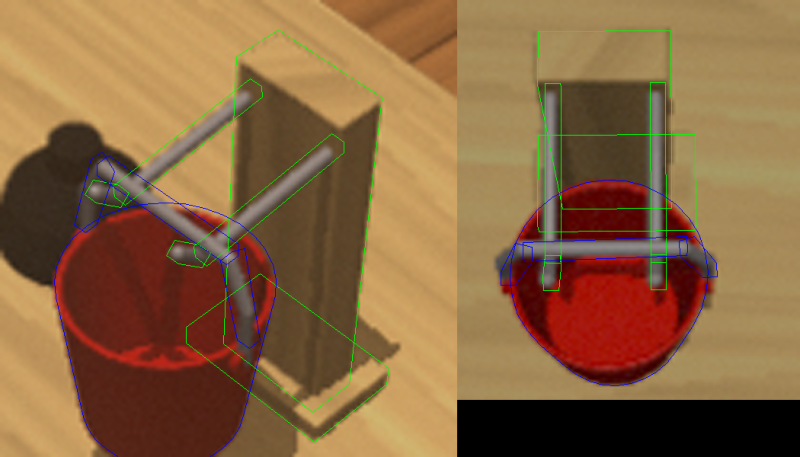

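```bash
python3 - <<'E'
from fit import *
cS=D['side']['c']
s=[(77,228),(130,165),(282,258),(235,316)]
t=[(318,345),(600,305),(622,412),(345,458)]
A=[onz(cS,(330+u/4-.4,290+v/4-.4),.166)[:2] for u,v in s]
B=[onz(cT,(365+u/8-.44,225+v/6.667-.43),.166)[:2] for u,v in t]
print(np.round(A,4),np.round(B,4),np.mean(A,0),np.mean(B,0))
for P in(A,B):
    for i in range(4):
        d=P[(i+1)%4]-P[i]; print(np.linalg.norm(d),np.degrees(np.arctan2(d[1],d[0])))
# grip top
g=[(187,137),(226,170),(187,188),(147,158)]
print(np.mean([onz(cS,(330+u/4-.4,290+v/4-.4),.218)[:2] for u,v in g],0))
g=[(466,330),(556,318),(572,372),(482,392)]
G=[onz(cT,(365+u/8-.44,225+v/6.667-.43),.218)[:2] for u,v in g];print(np.mean(G,0),G)
# holder arm front tips /back board corners, top view z=.16
hq=[(258,170),(590,135)]
print([onz(cT,(365+u/8-.44,225+v/6.667-.43),.16)[:2] for u,v in hq],[onz(cT,(365+u/8-.44,225+v/6.667-.43),.16)[:2] for u,v in [(330,513),(655,475)]])
E
```

```text
[[ 0.4536 -0.2031]
 [ 0.4887 -0.1956]
 [ 0.5039 -0.2642]
 [ 0.4726 -0.2701]] [[ 0.4899 -0.1914]
 [ 0.5056 -0.2622]
 [ 0.4735 -0.2675]
 [ 0.4563 -0.1984]] [ 0.47969837 -0.23324687] [ 0.48133072 -0.2298882 ]
0.0358790043716886 12.06996548535248
0.07033013948754946 -77.50162309087492
0.03185492898183619 -169.2975035520584
0.06971719271029438 105.81938238020285
0.07252316108301118 -77.47540177447692
0.03252594945948631 -170.6543053303271
0.07115945794093756 103.99680492672223
0.0343066591864289 11.828986106750895
[ 0.47972624 -0.23027711]
[ 0.48203039 -0.22908632] [array([ 0.48795816, -0.21652846]), array([ 0.4924791 , -0.23788817]), array([ 0.47722167, -0.24160741]), array([ 0.47046263, -0.22032124])]
[array([ 0.5439435 , -0.17676493]), array([ 0.55927255, -0.2616357 ])] [array([ 0.44039772, -0.19603062]), array([ 0.45578124, -0.2772504 ])]
```

```bash
cat >> h.py <<'E'
def rel(s,pos,yawdeg=None):
    """shift/turn in tool axes to reach pos (measured TCP) and yaw of tool x axis, tool down"""
    M=R.from_rotvec(s['tool_rot']).as_matrix(); d=M.T@(np.array(pos)-s['position'])
    if yawdeg is None: return np.round(d,4)
    a=np.radians(yawdeg); T=np.array([[np.cos(a),np.sin(a),0],[np.sin(a),-np.cos(a),0],[0,0,-1]])
    return np.round(R.from_matrix(M.T@T).as_rotvec(),4),np.round(d,4)
def tyaw(s):
    M=R.from_rotvec(s['tool_rot']).as_matrix(); return np.degrees(np.arctan2(M[1,0],M[0,0])),M
E
python3 - <<'E'
from h import *
from bench import ctrl
s=ctrl.get_state(); y,M=tyaw(s); print(y,M.round(3))
print(np.degrees(np.arctan2(s['position'][1],s['position'][0])),ctrl.calibration('wrist')['rvec'])
for yw in(12,-168,-78,102): print(yw,rel(s,[.4805,-.231,.26],yw))
E
```

```text
162.07701521130102 [[-0.951  0.308  0.   ]
 [ 0.308  0.951  0.   ]
 [-0.     0.    -1.   ]]
72.0747226372731 [-2.35336598 -1.71104383 -0.23903419]
12 (array([ 1.0000e-04, -0.0000e+00,  2.6193e+00]), array([-0.5282, -0.7219, -0.0234]))
-168 (array([ 0.000e+00,  1.000e-04, -5.223e-01]), array([-0.5282, -0.7219, -0.0234]))
-78 (array([-0.0000e+00,  1.0000e-04, -2.0931e+00]), array([-0.5282, -0.7219, -0.0234]))
102 (array([1.0000e-04, 0.0000e+00, 1.0485e+00]), array([-0.5282, -0.7219, -0.0234]))
```

```bash
python3 - <<'E'
from h import *
from bench import ctrl
s=ctrl.get_state()
print(rel(s,[.47,.15,.32],130))
E
```

```text
(array([1.000e-04, 0.000e+00, 5.598e-01]), array([-0.401 , -0.3626, -0.0834]))
```

{"name": "step_arm", "arguments": {
  "plan": [
    [[0,0,0.06],[-0.045,-0.041,-0.02],0],
    [[0,0,0.12],[-0.09,-0.082,-0.04],0],
    [[0,0,0.18],[-0.135,-0.122,-0.06],0],
    [[0,0,0.24],[-0.18,-0.163,-0.083],0],
    [[0,0,0.3],[-0.225,-0.204,-0.083],0],
    [[0,0,0.36],[-0.27,-0.245,-0.083],0],
    [[0,0,0.42],[-0.315,-0.285,-0.083],0],
    [[0,0,0.48],[-0.36,-0.326,-0.083],0],
    [[0,0,0.56],[-0.4,-0.362,-0.083],0],
    [[0,0,0.56],[-0.4,-0.362,-0.083],0]
  ]
}}

```text
time: 2.3
position: [0.4712, 0.1458, 0.32]
tool_rot: [1.341, 2.839, 0.0]
ft_force: [-0.6, 0.1, 0.8]
grip_width: 0.997
```

```bash
python3 - <<'E'
from h import *
from bench import ctrl
s=ctrl.get_state(); print(s['time'],s['position'],tyaw(s)[0],s['joint_positions'].round(2))
print(rel(s,[.4805,-.231,.27],102))
E
```

```text
2.3 [0.47123404 0.14581601 0.32004682] 129.4313583830032 [-0.75 -0.06  0.38  1.71  0.02  1.49  0.32]
(array([0.001 , 0.0011, 0.4788]), array([-0.2969, -0.2322,  0.0503]))
```

{"name": "step_arm", "arguments": {
  "plan": [
    [[0,0,0.06],[-0.04,-0.031,0],0],
    [[0,0,0.12],[-0.08,-0.062,0],0],
    [[0,0,0.18],[-0.12,-0.094,0],0],
    [[0,0,0.24],[-0.16,-0.125,0.01],0],
    [[0,0,0.3],[-0.2,-0.156,0.02],0],
    [[0,0,0.36],[-0.24,-0.188,0.03],0],
    [[0,0,0.42],[-0.28,-0.219,0.04],0],
    [[0,0,0.479],[-0.297,-0.232,0.05],0],
    [[0,0,0.479],[-0.297,-0.232,0.05],0],
    [[0,0,0.479],[-0.297,-0.232,0.05],0]
  ]
}}

```text
time: 3.55
position: [0.4832, -0.2233, 0.2696]
tool_rot: [-1.96, -2.454, -0.002]
ft_force: [-0.4, -0.4, 0.4]
grip_width: 1.0
```

```bash
python3 - <<'E'
from h import *
from bench import ctrl
s=ctrl.get_state(); print(s['time'],s['position'],tyaw(s)[0],s['joint_positions'].round(2),s['ft_force'])
print(rel(s,[.4805,-.231,.188],102))
c=ctrl.calibration('wrist'); im=ctrl.get_image('wrist')[:,:,::-1].copy()
wire(im,c,place(HOOK,.4805,-.231,.16,.21)); wire(im,c,place(HOLDER,.4839,-.2317,0,.19),(255,0,0))
cv2.imwrite('pics/b_wrist.png',im)
E
```

```text
3.55 [ 0.48316019 -0.22328751  0.26955964] 102.76565252396024 [-0.39  0.05  0.81  1.72 -0.04  1.39  0.65] [-0.36520403 -0.38967789  0.42104487]
(array([ 0.0002, -0.0013,  0.0134]), array([-0.007 , -0.0043,  0.0815]))
```

View pics/b_wrist.png

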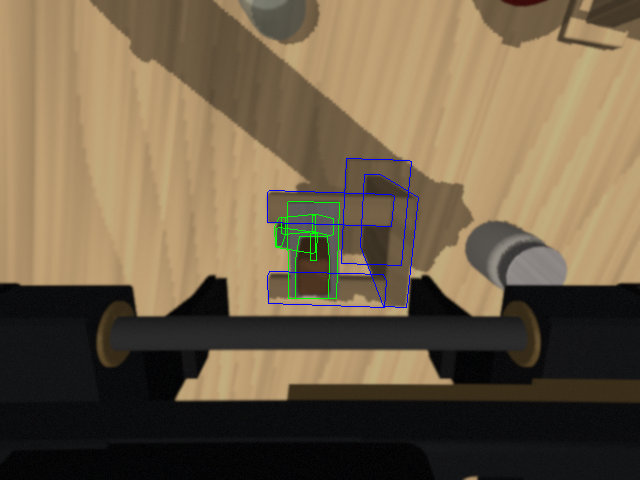

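```bash
python3 - <<'E'
from h import *
from bench import ctrl
im=ctrl.get_image('wrist')
s=ctrl.get_state(); print(s['time'],s['position'],tyaw(s)[0])
print(rel(s,[.4805,-.231,.188],102))
x,y=0,0
im=im[150:330,230:450,::-1].copy(); cv2.imwrite('pics/b2.png',cv2.resize(im,None,fx=3.5,fy=3.2,interpolation=2))
E
```

```text
3.65 [ 0.48320485 -0.22352069  0.26981428] 102.77128034451788
(array([ 0.0008, -0.0008,  0.0135]), array([-0.0068, -0.0044,  0.0818]))
```

View pics/b2.png

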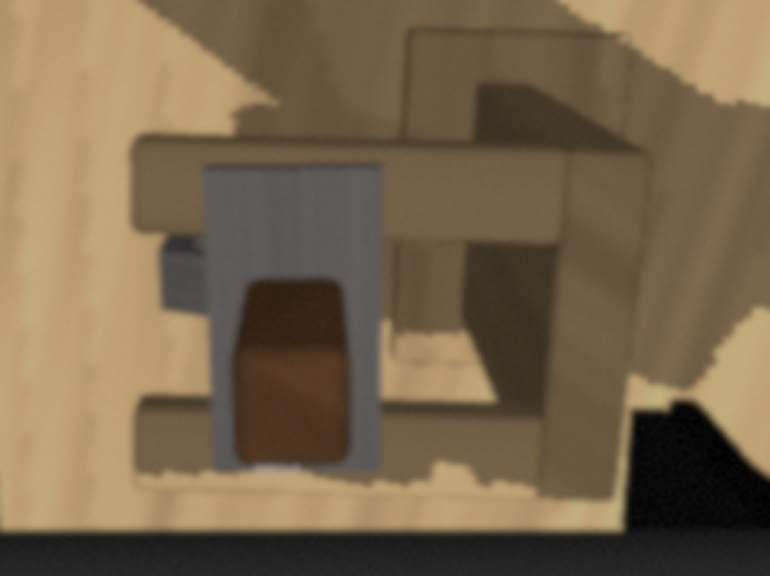

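{"name": "step_arm", "arguments": {
  "plan": [
    [[0,0,0.01],[-0.004,-0.003,0.01],0],
    [[0,0,0.013],[-0.007,-0.0044,0.02],0],
    [[0,0,0.013],[-0.007,-0.0044,0.035],0],
    [[0,0,0.013],[-0.007,-0.0044,0.05],0],
    [[0,0,0.013],[-0.007,-0.0044,0.062],0],
    [[0,0,0.013],[-0.007,-0.0044,0.072],0],
    [[0,0,0.013],[-0.007,-0.0044,0.079],0],
    [[0,0,0.013],[-0.007,-0.0044,0.082],0],
    [[0,0,0.013],[-0.007,-0.0044,0.082],0],
    [[0,0,0.013],[-0.007,-0.0044,0.082],0]
  ]
}}

```text
time: 4.9
position: [0.4799, -0.2336, 0.188]
tool_rot: [1.981, 2.438, 0.001]
ft_force: [0.6, -0.0, -1.0]
grip_width: 1.003
```

```bash
python3 - <<'E'
from h import *
from bench import ctrl
im=ctrl.get_image('side'); im2=ctrl.get_image('wrist')
s=ctrl.get_state(); print(s['time'],s['position'],tyaw(s)[0],s['ft_force'])
print(rel(s,[.4805,-.231,.188],102))
cv2.imwrite('pics/c.png',np.hstack([cv2.resize(im[260:420,320:460,::-1],(420,480),interpolation=2),cv2.resize(im2[:,:,::-1],(380,480))]))
E
```

```text
5.0 [ 0.47985897 -0.23354571  0.18789944] 101.80936140580594 [-0.63459934  0.22979847 -0.0333217 ]
(array([ 0.0008,  0.0002, -0.0033]), array([ 0.0024,  0.0011, -0.0001]))
```

View pics/c.png

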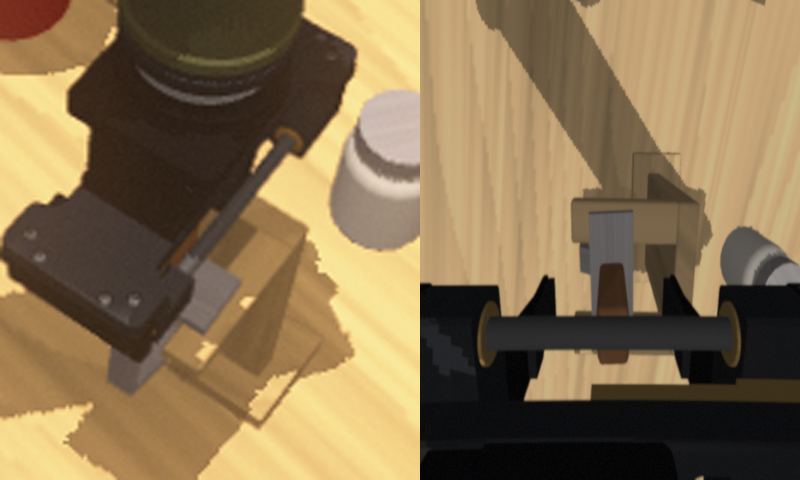

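{"name": "step_arm", "arguments": {
  "plan": [
    [[0,0,0],[0.001,0.001,0],0],
    [[0,0,0],[0.002,0.002,0],0],
    [[0,0,0],[0.002,0.002,0],40],
    [[0,0,0],[0.002,0.002,0],90],
    [[0,0,0],[0.002,0.002,0],140],
    [[0,0,0],[0.002,0.002,0],170],
    [[0,0,0],[0.002,0.002,0],200],
    [[0,0,0],[0.002,0.002,0],255],
    [[0,0,0],[0.002,0.002,0],255],
    [[0,0,0],[0.002,0.002,0],255]
  ],
  "squeeze": 40
}}

```text
time: 6.25
position: [0.4813, -0.2311, 0.1876]
tool_rot: [1.981, 2.438, 0.0]
ft_force: [-0.1, 0.6, 0.2]
grip_width: 0.226
```

```bash
python3 - <<'E'
from h import *
from bench import ctrl
im=ctrl.get_image('side'); im2=ctrl.get_image('wrist')
s=ctrl.get_state(); print(s['time'],s['position'],tyaw(s)[0],s['ft_force'],s['grip_width'])
cv2.imwrite('pics/d.png',np.hstack([cv2.resize(im[260:420,320:460,::-1],(420,480),interpolation=2),cv2.resize(im2[:,:,::-1],(380,480))]))
E
```

```text
6.35 [ 0.48128786 -0.23111298  0.18757454] 101.80571526086338 [ 1.29744117 -0.67513605  0.33744878] 0.22513995072126217
```

View pics/d.png

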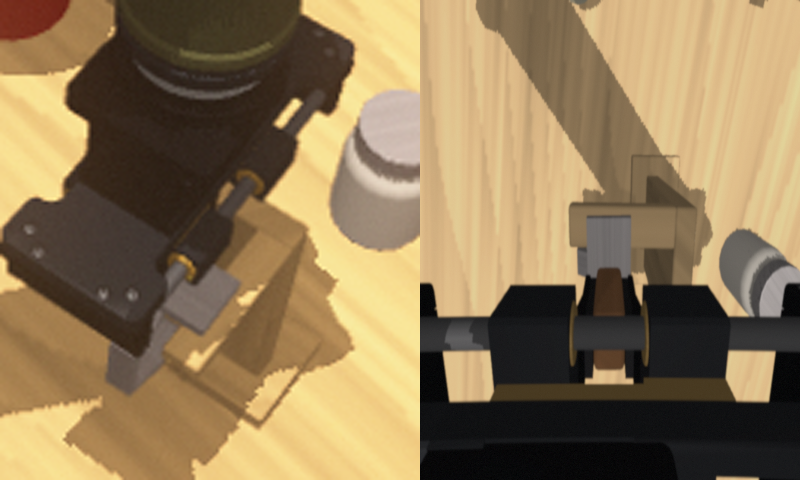

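{"name": "step_arm", "arguments": {
  "plan": [
    [[0,0,0],[0,0,-0.005],255],
    [[0,0,0],[0,0,-0.015],255],
    [[0,0,0],[0,0,-0.03],255],
    [[0,0,0],[0,0,-0.05],255],
    [[0,0,0],[0,0,-0.07],255],
    [[0,0,0],[0,0,-0.09],255],
    [[0,0,0],[0,0,-0.11],255],
    [[0,0,0],[0,0,-0.13],255],
    [[0,0,0],[0,0,-0.145],255],
    [[0,0,0],[0,0,-0.145],255]
  ]
}}

```text
time: 7.6
position: [0.4817, -0.2315, 0.334]
tool_rot: [1.98, 2.436, 0.002]
ft_force: [-0.1, -0.7, -2.8]
grip_width: 0.228
```

```bash
python3 - <<'E'
from h import *
from bench import ctrl
im=ctrl.get_image('side'); im2=ctrl.get_image('wrist')
s=ctrl.get_state(); print(s['time'],s['position'],tyaw(s)[0],s['ft_force'],s['grip_width'])
print(rel(s,[.545,.034,.36],94))
c=ctrl.calibration('side'); im=im[:,:,::-1].copy(); p=s['position']
wire(im,c,place(HOOK,p[0],p[1],p[2]-.0276,np.radians(11.8)))
cv2.imwrite('pics/e.png',cv2.resize(im[130:430,250:500],(500,600),interpolation=2))
E
```

```text
7.7 [ 0.48095774 -0.2310193   0.3322145 ] 101.8033515010295 [-0.10676494  0.79066335 -1.31904606] 0.2260796479488563
(array([-0.0004, -0.0003,  0.1362]), array([ 0.2463,  0.1169, -0.0277]))
```

View pics/e.png

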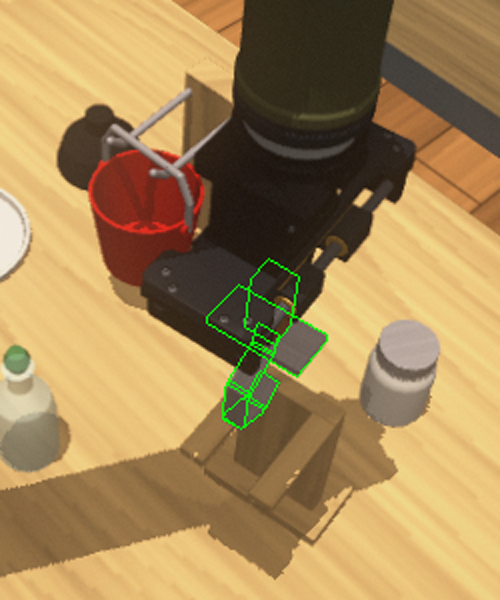

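{"name": "step_arm", "arguments": {
  "plan": [
    [[0,0,0.01],[0.015,0.007,-0.005],255],
    [[0,0,0.03],[0.045,0.021,-0.015],255],
    [[0,0,0.05],[0.085,0.04,-0.028],255],
    [[0,0,0.07],[0.125,0.06,-0.028],255],
    [[0,0,0.09],[0.165,0.079,-0.028],255],
    [[0,0,0.11],[0.2,0.095,-0.028],255],
    [[0,0,0.125],[0.226,0.107,-0.028],255],
    [[0,0,0.136],[0.24,0.114,-0.028],255],
    [[0,0,0.136],[0.2463,0.117,-0.028],255],
    [[0,0,0.136],[0.2463,0.117,-0.028],255]
  ]
}}

```text
time: 8.95
position: [0.5452, 0.0331, 0.3603]
tool_rot: [2.143, 2.297, -0.001]
ft_force: [0.1, -0.7, -1.6]
grip_width: 0.229
```

```bash
python3 - <<'E'
from h import *
from bench import ctrl
im=ctrl.get_image('side'); im3=ctrl.get_image('top');im2=ctrl.get_image('wrist')
s=ctrl.get_state(); print(s['time'],s['position'],tyaw(s)[0],s['ft_force'],s['grip_width'])
p=s['position']; yw=np.radians(tyaw(s)[0]-90)
out=[]
for n,im,(x0,y0,w,h) in(('side',im,(250,110,150,180)),('top',im3,(220,140,150,180))):
    c=ctrl.calibration(n); im=im[y0:y0+h,x0:x0+w,::-1]; im=cv2.resize(im,None,fx=2.66,fy=2.66,interpolation=2)
    wire(im,c,place(HOOK,p[0],p[1],p[2]-.0276,yw),(0,255,0),2.66,(x0-.5,y0-.5)); wire(im,c,place(BUCKET,.607,.0372,.045,.07),(255,0,0),2.66,(x0-.5,y0-.5)); out.append(im)
cv2.imwrite('pics/f.png',np.hstack(out))
im=im2[:,:,::-1].copy();c=ctrl.calibration('wrist')
wire(im,c,place(BUCKET,.607,.0372,.045,.07),(255,0,0)); wire(im,c,place(BRACKET,.6048,.037,.0,.057),(0,255,0));cv2.imwrite('pics/f2.png',im)
E
```

```text
9.1 [0.54523032 0.03237097 0.36075338] 93.88859846664693 [ 0.01187691  0.01143687 -1.92801083] 0.22790762003489645
```

View pics/f.png

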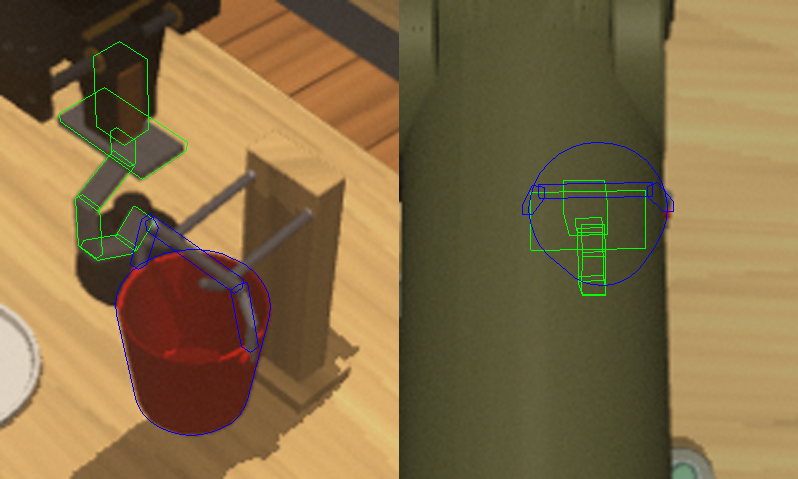

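View pics/f2.png

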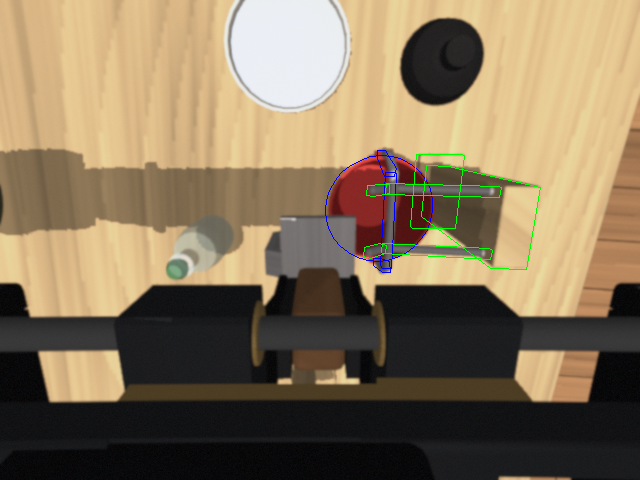

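```bash
python3 - <<'E'
from h import *
from bench import ctrl
s=ctrl.get_state(); print(s['position'])
print(rel(s,[.562,.036,.2776],94))
E
```

```text
[0.54523032 0.03237097 0.36075338]
(array([ 0.0003,  0.0002, -0.0019]), array([0.0025, 0.017 , 0.0832]))
```

{"name": "step_arm", "arguments": {
  "plan": [
    [[0,0,0],[0.0015,0.008,0.008],255],
    [[0,0,0],[0.0025,0.017,0.02],255],
    [[0,0,0],[0.0025,0.017,0.034],255],
    [[0,0,0],[0.0025,0.017,0.047],255],
    [[0,0,0],[0.0025,0.017,0.059],255],
    [[0,0,0],[0.0025,0.017,0.07],255],
    [[0,0,0],[0.0025,0.017,0.078],255],
    [[0,0,0],[0.0025,0.017,0.082],255],
    [[0,0,0],[0.0025,0.017,0.083],255],
    [[0,0,0],[0.0025,0.017,0.083],255]
  ]
}}

```text
time: 10.35
position: [0.5623, 0.0376, 0.2779]
tool_rot: [2.142, 2.298, 0.001]
ft_force: [-0.9, 0.7, -1.0]
grip_width: 0.226
```

```bash
cat > look.py <<'E'
import sys
from h import *
from bench import ctrl
def look(tag,bx=.607,by=.0372,bz=.045,byaw=.07,roi=(250,110,150,180)):
    im=ctrl.get_image('side')
    s=ctrl.get_state(); y=tyaw(s)[0]; print(round(s['time'],2),s['position'].round(4),round(y,2),s['tool_rot'].round(3),s['ft_force'].round(2),s['torque'].round(2),round(s['grip_width'],3))
    p=s['position']; M=tyaw(s)[1]; c=ctrl.calibration('side'); x0,y0,w,h=roi
    im=im[y0:y0+h,x0:x0+w,::-1]; z=3.3; raw=cv2.resize(im,None,fx=z,fy=z,interpolation=2); im=raw.copy()
    wire(im,c,place(HOOK,p[0],p[1],p[2]-.0276,np.radians(y-90)),(0,255,0),z,(x0-.5,y0-.5))
    if bx: wire(im,c,place(BUCKET,bx,by,bz,byaw),(255,0,0),z,(x0-.5,y0-.5))
    im=np.hstack([raw,im]); f=min(800/im.shape[1],600/im.shape[0]); cv2.imwrite(f'pics/{tag}.png',cv2.resize(im,None,fx=f,fy=f,interpolation=cv2.INTER_AREA))
    return s
E
python3 - <<'E'
from look import *
s=look('g1'); print(rel(s,[.607,.0372,.2776],94))
E
```

```text
10.4 [0.5623 0.0376 0.278 ] 94.02 [2.142e+00 2.298e+00 1.000e-03] [ 0.44 -0.13 -1.38] [-0.09  0.06  0.01] 0.228
(array([ 0.0008, -0.0001,  0.0003]), array([-0.0035,  0.0446,  0.0004]))
```

View pics/g1.png

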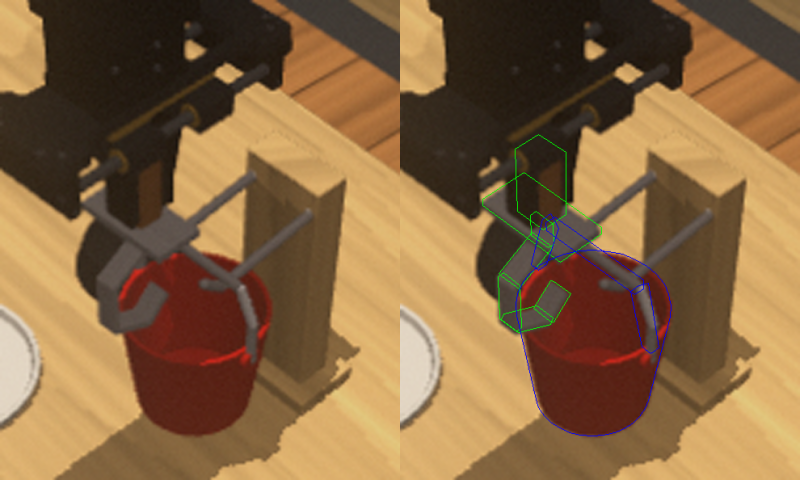

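{"name": "step_arm", "arguments": {
  "plan": [
    [[0,0,0],[0,0.005,0.001],255],
    [[0,0,0],[-0.001,0.011,0.001],255],
    [[0,0,0],[-0.001,0.017,0.001],255],
    [[0,0,0],[-0.002,0.023,0.001],255],
    [[0,0,0],[-0.002,0.029,0.001],255],
    [[0,0,0],[-0.003,0.035,0.001],255],
    [[0,0,0],[-0.003,0.04,0.001],255],
    [[0,0,0],[-0.003,0.044,0.001],255],
    [[0,0,0],[-0.003,0.045,0.001],255],
    [[0,0,0],[-0.003,0.045,0.001],255]
  ]
}}

```text
time: 11.65
position: [0.6071, 0.0378, 0.2765]
tool_rot: [-2.142, -2.298, 0.0]
ft_force: [-0.5, -0.5, -0.9]
grip_width: 0.229
```

```bash
python3 - <<'E'
from look import *
s=look('g2')
E
```

```text
11.7 [0.6071 0.0378 0.2766] 94.01 [-2.142 -2.298 -0.   ] [ 0.14 -0.95 -2.34] [-0.1   0.07 -0.03] 0.23
```

View pics/g2.png

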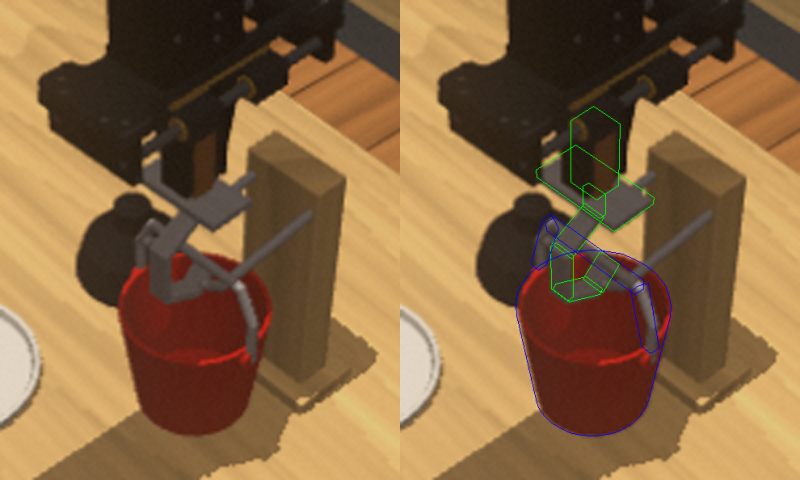

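{"name": "step_arm", "arguments": {
  "plan": [
    [[0,0,0],[0,0,-0.004],255],
    [[0,0,0],[0,0,-0.009],255],
    [[0,0,0],[0,0,-0.014],255],
    [[0,0,0],[0,0,-0.018],255],
    [[0,0,0],[0,0,-0.02],255],
    [[0,0,0],[0,0,-0.022],255],
    [[0,0,0],[0,0,-0.024],255],
    [[0,0,0],[0,0,-0.026],255],
    [[0,0,0],[0,0,-0.028],255],
    [[0,0,0],[0,0,-0.03],255]
  ]
}}

```text
time: 12.95
position: [0.6069, 0.0377, 0.3065]
tool_rot: [-2.142, -2.297, 0.001]
ft_force: [0.7, -0.5, -4.1]
grip_width: 0.226
```

```bash
python3 - <<'E'
from look import *
s=look('g3')
E
```

```text
13.0 [0.607  0.0377 0.3068] 94.01 [-2.142 -2.298  0.   ] [ 0.31 -0.02 -3.71] [-0.12  0.08  0.05] 0.225
```

View pics/g3.png

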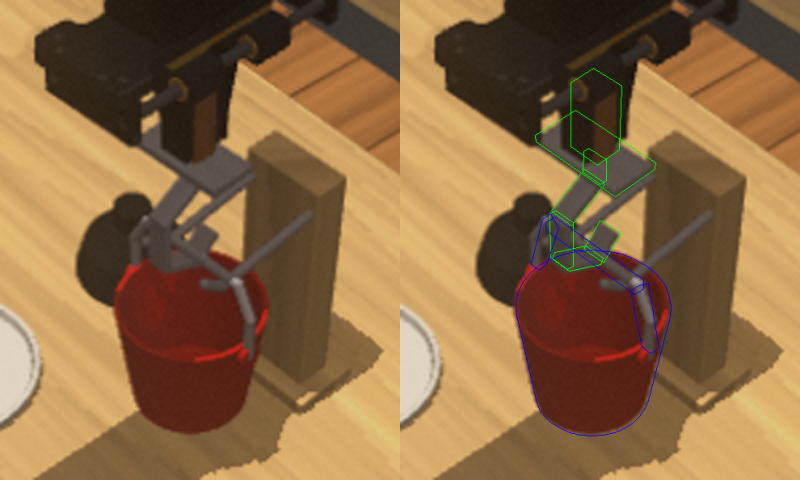

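{"name": "step_arm", "arguments": {
  "plan": [
    [[0,0,0],[0,0,-0.002],255],
    [[0,0,0],[0,0,-0.004],255],
    [[0,0,0],[0,0,-0.006],255],
    [[0,0,0],[0,0,-0.009],255],
    [[0,0,0],[0,0,-0.012],255],
    [[0,0,0],[0,0,-0.015],255],
    [[0,0,0],[0,0,-0.017],255],
    [[0,0,0],[0,0,-0.019],255],
    [[0,0,0],[0,0,-0.02],255],
    [[0,0,0],[0,0,-0.02],255]
  ]
}}

```text
time: 14.25
position: [0.6072, 0.0378, 0.3266]
tool_rot: [2.142, 2.298, 0.0]
ft_force: [0.8, -0.6, -4.5]
grip_width: 0.224
```

```bash
python3 - <<'E'
from look import *
s=look('g4',bz=.07)
E
```

```text
14.3 [0.6072 0.0377 0.3265] 94.01 [-2.142 -2.298 -0.   ] [ 0.16  0.74 -5.2 ] [-0.04  0.04  0.03] 0.229
```

View pics/g4.png

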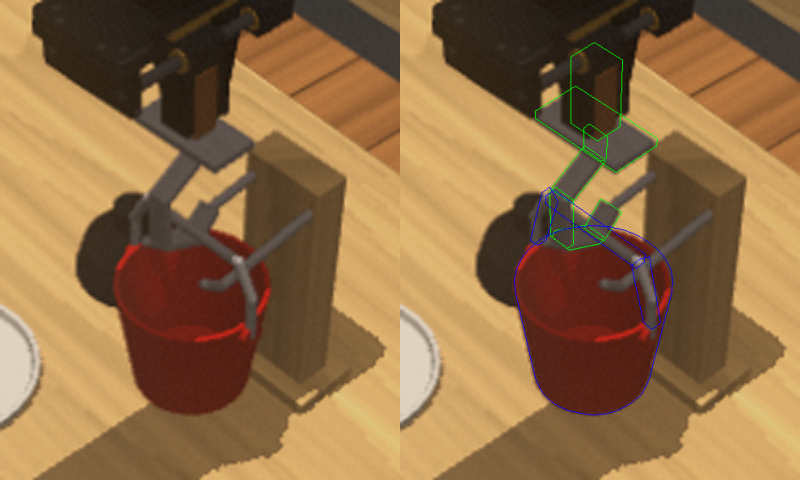

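{"name": "step_arm", "arguments": {
  "plan": [
    [[0,0,0],[0,-0.002,-0.001],255],
    [[0,0,0],[0,-0.007,-0.001],255],
    [[0,0,0],[0,-0.014,-0.001],255],
    [[0,0,0],[0,-0.023,-0.001],255],
    [[0,0,0],[0,-0.033,-0.001],255],
    [[0,0,0],[0,-0.043,-0.001],255],
    [[0,0,0],[0,-0.053,-0.001],255],
    [[0,0,0],[0,-0.062,-0.001],255],
    [[0,0,0],[0,-0.068,-0.001],255],
    [[0,0,0],[0,-0.07,-0.001],255]
  ]
}}

```text
time: 15.55
position: [0.5371, 0.0328, 0.3277]
tool_rot: [-2.142, -2.298, -0.001]
ft_force: [-0.8, 0.8, -5.1]
grip_width: 0.226
```

```bash
python3 - <<'E'
from look import *
s=look('g5',bx=.537,by=.033,bz=.07)
print(rel(s,[.4936,.2086,.3276],94))
print(rel(s,[.4936,.2086,.3276],104))
E
```

```text
15.6 [0.5371 0.0328 0.3277] 94.02 [-2.142e+00 -2.298e+00 -1.000e-03] [-0.74  0.19 -5.53] [-0.08  0.09  0.02] 0.229
(array([ 0.0002, -0.0003,  0.0003]), array([ 1.784e-01, -3.100e-02,  1.000e-04]))
(array([ 0.0002, -0.0003, -0.1743]), array([ 1.784e-01, -3.100e-02,  1.000e-04]))
```

View pics/g5.png

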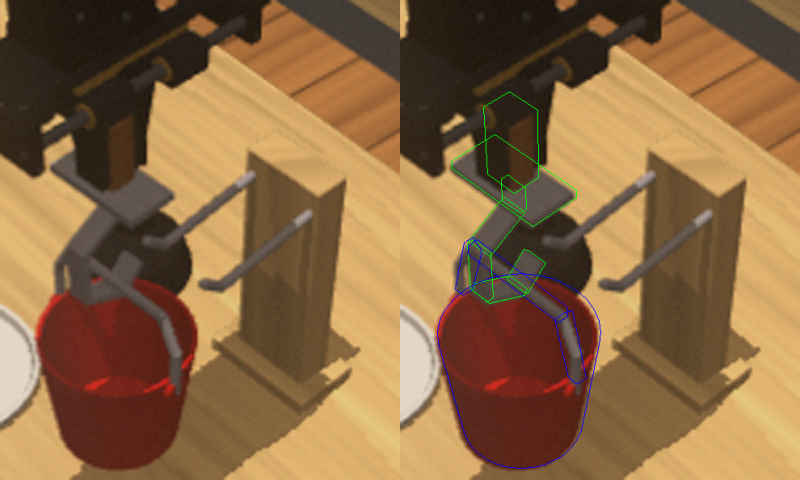

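{"name": "step_arm", "arguments": {
  "plan": [
    [[0,0,0],[0.002,0,0],255],
    [[0,0,0],[0.006,-0.001,0],255],
    [[0,0,0],[0.012,-0.002,0],255],
    [[0,0,0],[0.02,-0.0035,0],255],
    [[0,0,0],[0.03,-0.005,0],255],
    [[0,0,0],[0.041,-0.007,0],255],
    [[0,0,0],[0.053,-0.009,0],255],
    [[0,0,0],[0.065,-0.011,0],255],
    [[0,0,0],[0.077,-0.013,0],255],
    [[0,0,0],[0.089,-0.0155,0],255]
  ]
}}

```text
time: 16.85
position: [0.5155, 0.1214, 0.3276]
tool_rot: [2.142, 2.298, 0.0]
ft_force: [-0.2, -0.9, -5.4]
grip_width: 0.225
```

{"name": "step_arm", "arguments": {
  "plan": [
    [[0,0,0],[0.012,-0.002,0],255],
    [[0,0,0],[0.024,-0.004,0],255],
    [[0,0,0],[0.036,-0.006,0],255],
    [[0,0,0],[0.048,-0.008,0],255],
    [[0,0,0],[0.059,-0.01,0],255],
    [[0,0,0],[0.069,-0.012,0],255],
    [[0,0,0],[0.077,-0.0135,0],255],
    [[0,0,0],[0.083,-0.0145,0],255],
    [[0,0,0],[0.087,-0.015,0],255],
    [[0,0,0],[0.089,-0.0155,0],255]
  ]
}}

```text
time: 18.1
position: [0.494, 0.2083, 0.3276]
tool_rot: [2.142, 2.298, -0.0]
ft_force: [1.3, 0.5, -4.6]
grip_width: 0.227
```

```bash
python3 - <<'E'
from look import *
s=look('g6',bx=.492,by=.2086,bz=.07,roi=(150,90,190,210))
print(rel(s,[.4956,.2086,.3276],94))
im=ctrl.get_image('top'); cv2.imwrite('pics/g6t.png',im[:,:,::-1])
E
```

```text
18.15 [0.4939 0.2085 0.3276] 94.02 [-2.142 -2.298 -0.   ] [-0.04  0.26 -4.43] [-0.03  0.1   0.01] 0.227
(array([ 0.    , -0.0001,  0.0003]), array([-0.    ,  0.0017, -0.    ]))
```

View pics/g6.png

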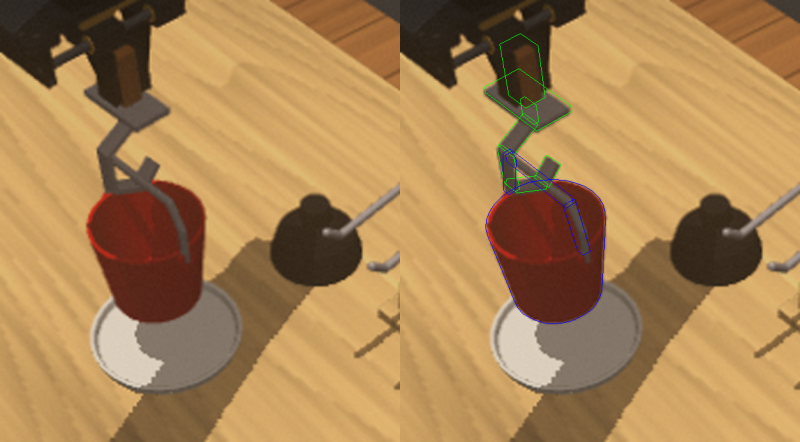

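View pics/g6t.png

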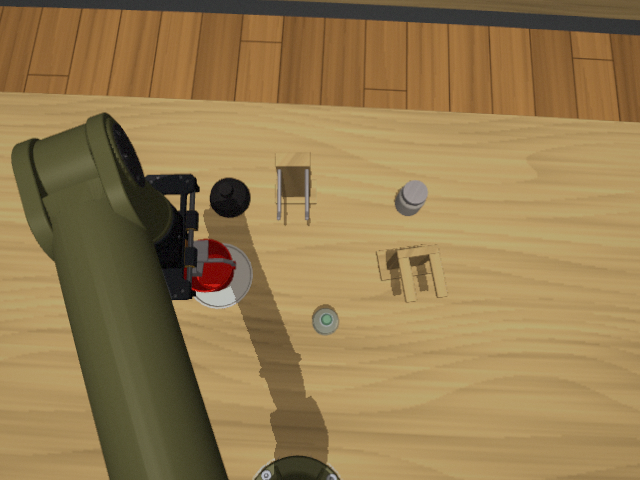

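{"name": "step_arm", "arguments": {
  "plan": [
    [[0,0,0],[0,0,0.002],255],
    [[0,0,0],[0,0.001,0.007],255],
    [[0,0,0],[0,0.001,0.014],255],
    [[0,0,0],[0,0.001,0.022],255],
    [[0,0,0],[0,0.001,0.031],255],
    [[0,0,0],[0,0.001,0.039],255],
    [[0,0,0],[0,0.001,0.046],255],
    [[0,0,0],[0,0.001,0.052],255],
    [[0,0,0],[0,0.001,0.055],255],
    [[0,0,0],[0,0.001,0.056],255]
  ]
}}

```text
time: 19.45
position: [0.495, 0.2083, 0.2715]
tool_rot: [2.142, 2.298, 0.0]
ft_force: [0.3, 0.6, -4.2]
grip_width: 0.227
```

{"name": "step_arm", "arguments": {
  "plan": [
    [[0,0,0],[0,0,0.001],255],
    [[0,0,0],[0,0,0.002],255],
    [[0,0,0],[0,0,0.003],255],
    [[0,0,0],[0,0,0.004],255],
    [[0,0,0],[0,0,0.005],255],
    [[0,0,0],[0,0,0.006],255],
    [[0,0,0],[0,0,0.008],255],
    [[0,0,0],[0,0,0.01],255],
    [[0,0,0],[0,0,0.012],255],
    [[0,0,0],[0,0,0.014],255]
  ]
}}

```text
time: 20.7
position: [0.4952, 0.2085, 0.2579]
tool_rot: [2.142, 2.298, 0.001]
ft_force: [-0.0, -0.1, -1.7]
grip_width: 0.231
```

```bash
python3 - <<'E'
from look import *
s=look('g7',bx=.492,by=.2086,bz=.004,roi=(150,110,190,210))
E
```

```text
20.75 [0.4952 0.2084 0.2578] 94.01 [2.142e+00 2.298e+00 1.000e-03] [-0.6  -0.46 -1.64] [-0.09  0.07  0.  ] 0.231
```

View pics/g7.png

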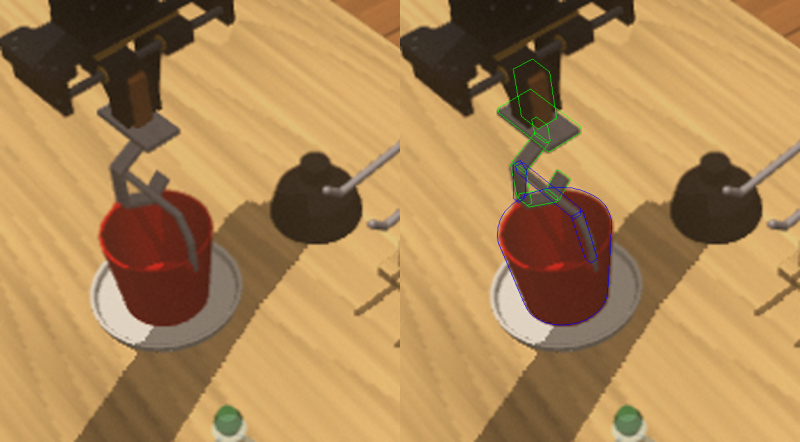

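{"name": "step_arm", "arguments": {
  "plan": [
    [[0,0,0],[0,0,0.001],255],
    [[0,0,0],[0,0,0.003],255],
    [[0,0,0],[0,0,0.005],255],
    [[0,0,0],[0,0,0.008],255],
    [[0,0,0],[0,0,0.011],255],
    [[0,0,0],[0,0,0.014],255],
    [[0,0,0],[0,0,0.017],255],
    [[0,0,0],[0,0,0.0195],255],
    [[0,0,0],[0,0,0.0195],255],
    [[0,0,0],[0,0,0.0195],255]
  ]
}}

```text
time: 22.0
position: [0.495, 0.2083, 0.2381]
tool_rot: [2.142, 2.298, 0.0]
ft_force: [0.4, 0.1, -1.8]
grip_width: 0.224
```

```bash
python3 - <<'E'
from look import *
s=look('g8',bx=.492,by=.2086,bz=.004,roi=(170,140,120,140))
E
```

```text
22.05 [0.4951 0.2084 0.2382] 94.01 [2.142e+00 2.298e+00 1.000e-03] [ 0.59  0.1  -1.25] [-0.06  0.02  0.01] 0.225
```

View pics/g8.png

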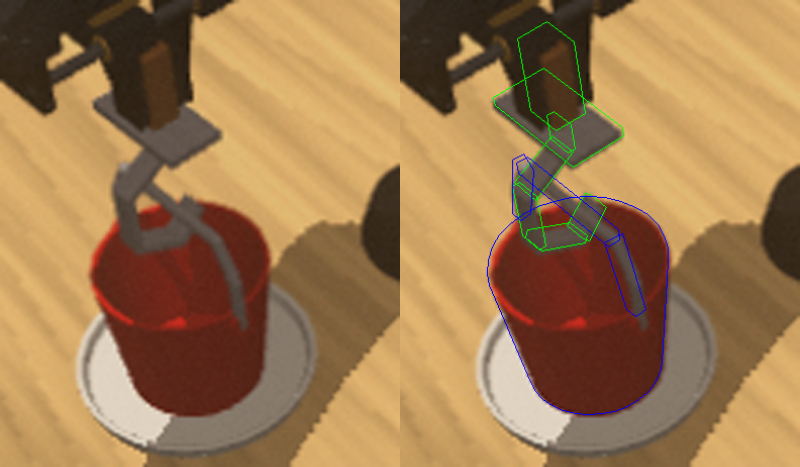

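{"name": "step_arm", "arguments": {
  "plan": [
    [[0,0,0],[0,0,0.002],255],
    [[0,0,0],[0,-0.003,0.0025],255],
    [[0,0,0],[0,-0.007,0.0025],255],
    [[0,0,0],[0,-0.012,0.0025],255],
    [[0,0,0],[0,-0.017,0.0025],255],
    [[0,0,0],[0,-0.022,0.0025],255],
    [[0,0,0],[0,-0.028,0.0025],255],
    [[0,0,0],[0,-0.034,0.0025],255],
    [[0,0,0],[0,-0.039,0.0025],255],
    [[0,0,0],[0,-0.042,0.0025],255]
  ]
}}

```text
time: 23.3
position: [0.4527, 0.2054, 0.2356]
tool_rot: [-2.142, -2.298, -0.0]
ft_force: [0.4, -0.3, -1.9]
grip_width: 0.229
```

```bash
python3 - <<'E'
from look import *
s=look('g9',bx=.492,by=.2086,bz=.004,roi=(170,140,120,140))
E
```

```text
23.35 [0.4525 0.2054 0.2356] 94.03 [-2.142 -2.298 -0.   ] [-1.   -0.81 -1.87] [-0.09  0.1   0.03] 0.227
```

View pics/g9.png

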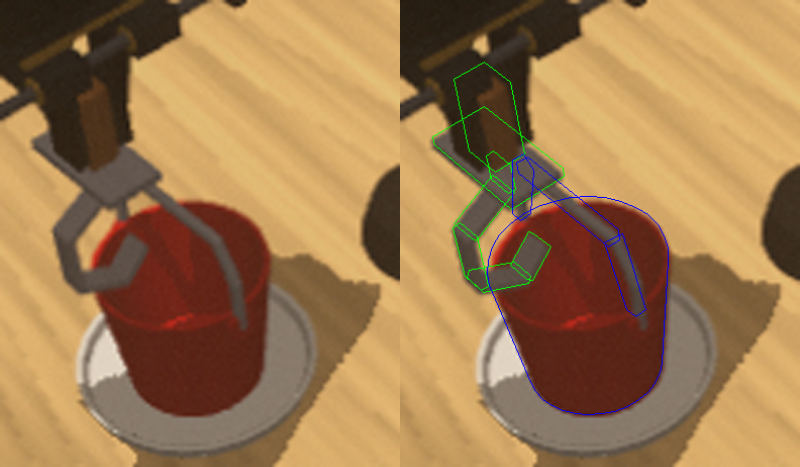

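{"name": "step_arm", "arguments": {
  "plan": [
    [[0,0,0],[0,-0.002,-0.003],255],
    [[0,0,0],[0,-0.004,-0.01],255],
    [[0,0,0],[0,-0.005,-0.022],255],
    [[0,0,0],[0,-0.005,-0.037],255],
    [[0,0,0],[0,-0.005,-0.053],255],
    [[0,0,0],[0,-0.005,-0.07],255],
    [[0,0,0],[0,-0.005,-0.085],255],
    [[0,0,0],[0,-0.005,-0.097],255],
    [[0,0,0],[0,-0.005,-0.104],255],
    [[0,0,0],[0,-0.005,-0.106],255]
  ]
}}

```text
time: 24.6
position: [0.4482, 0.205, 0.3418]
tool_rot: [2.142, 2.298, 0.0]
ft_force: [0.5, -0.4, -1.3]
grip_width: 0.23
```

```bash
python3 - <<'E'
from look import *
s=look('g10',bx=.492,by=.2086,bz=.004,roi=(150,90,190,210))
print(rel(s,[.50,-.0,.36],98),rel(s,[.4813,-.2311,.34],101.8))
E
```

```text
24.65 [0.4481 0.205  0.3417] 94.01 [2.142 2.298 0.   ] [-0.16  0.02 -1.52] [-0.13  0.   -0.02] 0.23
(array([ 0.0001, -0.    , -0.0696]), array([-0.2081,  0.0374, -0.0183])) (array([ 1.00e-04, -0.00e+00, -1.36e-01]), array([-0.4374,  0.0026,  0.0017]))
```

View pics/g10.png

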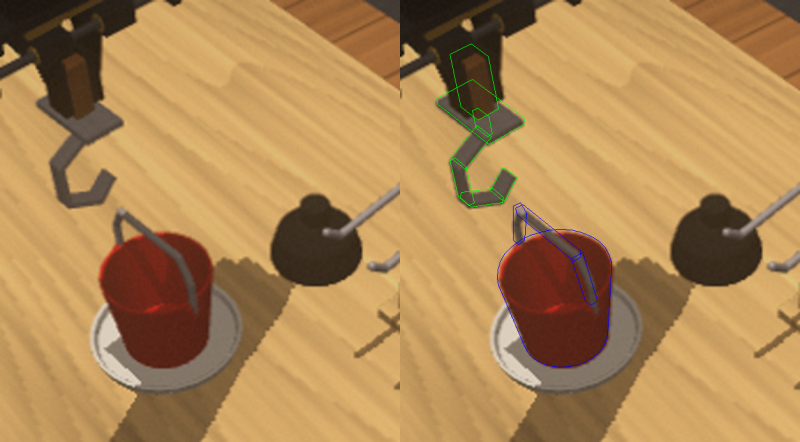

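{"name": "step_arm", "arguments": {
  "plan": [
    [[0,0,-0.01],[-0.01,0.004,-0.002],255],
    [[0,0,-0.02],[-0.03,0.01,-0.005],255],
    [[0,0,-0.03],[-0.055,0.015,-0.01],255],
    [[0,0,-0.04],[-0.085,0.02,-0.01],255],
    [[0,0,-0.05],[-0.115,0.02,-0.01],255],
    [[0,0,-0.06],[-0.145,0.02,-0.01],255],
    [[0,0,-0.07],[-0.175,0.02,-0.01],255],
    [[0,0,-0.08],[-0.205,0.02,-0.01],255],
    [[0,0,-0.09],[-0.235,0.02,-0.01],255],
    [[0,0,-0.1],[-0.265,0.018,-0.01],255]
  ]
}}

```text
time: 25.9
position: [0.4843, -0.0601, 0.3513]
tool_rot: [-2.025, -2.402, 0.001]
ft_force: [0.9, -0.6, -1.8]
grip_width: 0.229
```

```bash
python3 - <<'E'
from h import *
from bench import ctrl
s=ctrl.get_state(); print(s['time'],s['position'],tyaw(s)[0])
print(rel(s,[.4813,-.2311,.335],101.8))
E
```

```text
25.9 [ 0.48431866 -0.06006042  0.35127094] 99.7262032730493
(array([-0.0004,  0.0002, -0.0362]), array([-0.1681, -0.0319,  0.0163]))
```

{"name": "step_arm", "arguments": {
  "plan": [
    [[0,0,-0.006],[-0.028,-0.005,0],255],
    [[0,0,-0.012],[-0.055,-0.01,0],255],
    [[0,0,-0.018],[-0.08,-0.015,0.005],255],
    [[0,0,-0.024],[-0.105,-0.02,0.008],255],
    [[0,0,-0.03],[-0.128,-0.024,0.012],255],
    [[0,0,-0.036],[-0.147,-0.028,0.016],255],
    [[0,0,-0.036],[-0.16,-0.031,0.016],255],
    [[0,0,-0.036],[-0.168,-0.032,0.016],255],
    [[0,0,-0.036],[-0.168,-0.032,0.016],255],
    [[0,0,-0.036],[-0.168,-0.032,0.016],255]
  ]
}}

```text
time: 27.15
position: [0.4818, -0.2283, 0.3356]
tool_rot: [-1.98, -2.439, -0.001]
ft_force: [-0.1, -0.0, -0.7]
grip_width: 0.225
```

```bash
python3 - <<'E'
from look import *
s=look('i1',bx=None,roi=(320,180,140,230))
print(rel(s,[.4813,-.2311,.1886],101.8))
E
```

```text
27.2 [ 0.4818 -0.2282  0.3356] 101.89 [-1.979e+00 -2.439e+00 -1.000e-03] [ 0.7  -0.03 -1.79] [-0.05 -0.03 -0.01] 0.235
(array([ 0.0002, -0.0004,  0.0015]), array([-0.0028, -0.0011,  0.147 ]))
```

View pics/i1.png

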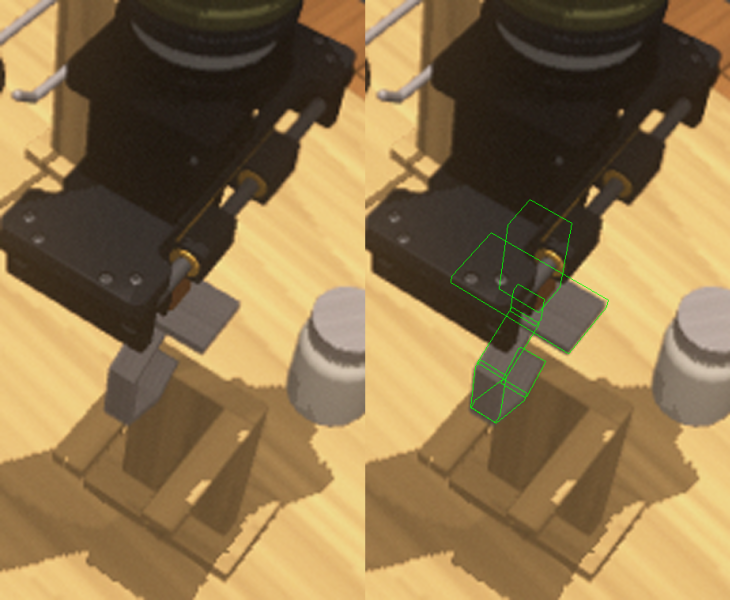

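{"name": "step_arm", "arguments": {
  "plan": [
    [[0,0,0.001],[-0.002,-0.001,0.002],255],
    [[0,0,0.001],[-0.003,-0.001,0.01],255],
    [[0,0,0.001],[-0.003,-0.001,0.022],255],
    [[0,0,0.001],[-0.003,-0.001,0.037],255],
    [[0,0,0.001],[-0.003,-0.001,0.054],255],
    [[0,0,0.001],[-0.003,-0.001,0.072],255],
    [[0,0,0.001],[-0.003,-0.001,0.09],255],
    [[0,0,0.001],[-0.003,-0.001,0.106],255],
    [[0,0,0.001],[-0.003,-0.001,0.118],255],
    [[0,0,0.001],[-0.003,-0.001,0.124],255]
  ]
}}

```text
time: 28.45
position: [0.481, -0.2321, 0.2107]
tool_rot: [-1.982, -2.437, 0.001]
ft_force: [0.5, 1.1, -1.5]
grip_width: 0.229
```

```bash
python3 - <<'E'
from look import *
s=look('i2',bx=None,roi=(320,200,140,200))
print(rel(s,[.4813,-.2311,.1876],101.8))
im=ctrl.get_image('wrist')[:,:,::-1].copy();wire(im,ctrl.calibration('wrist'),place(HOLDER,.4839,-.2317,0,.19),(255,0,0));cv2.imwrite('pics/i2w.png',im)
E
```

```text
28.5 [ 0.4808 -0.2321  0.2104] 101.74 [-1.982e+00 -2.436e+00  1.000e-03] [-0.42 -0.12 -2.2 ] [-0.07 -0.   -0.05] 0.228
(array([-0.0011, -0.0004, -0.001 ]), array([0.0008, 0.0008, 0.0228]))
```

View pics/i2.png

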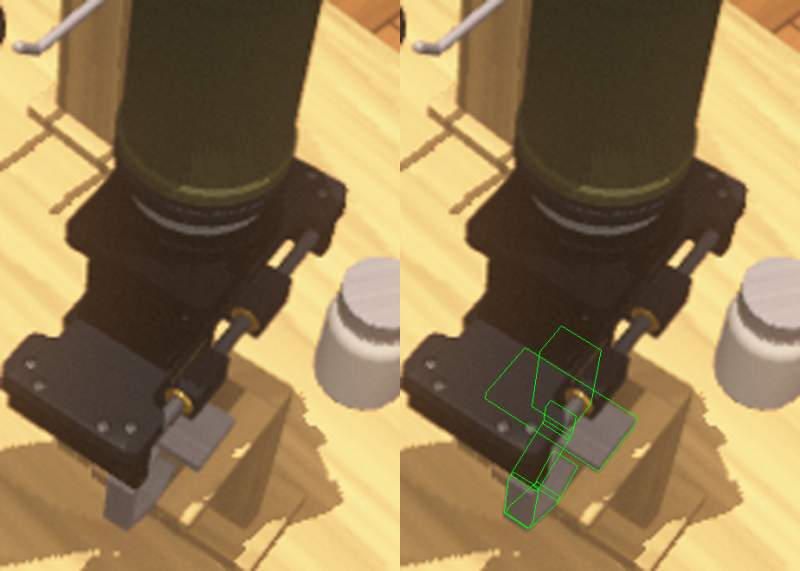

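View pics/i2w.png

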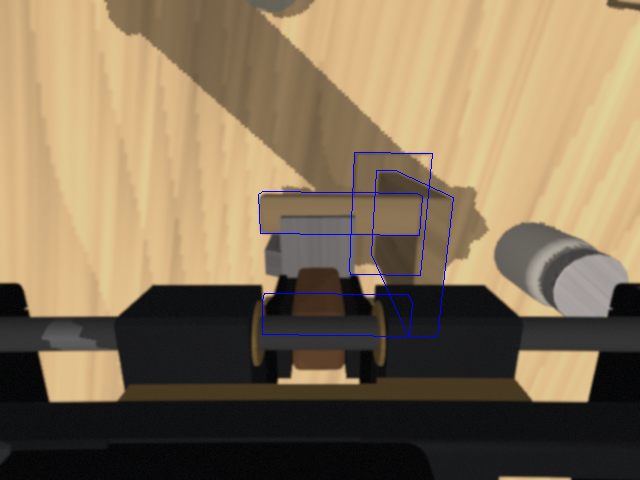

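Aligned. Lower the last 23 mm, slowly at the end.

{"name": "step_arm", "arguments": {
  "plan": [
    [[0,0,-0.001],[0.001,0.001,0.004],255],
    [[0,0,-0.001],[0.001,0.001,0.008],255],
    [[0,0,-0.001],[0.001,0.001,0.012],255],
    [[0,0,-0.001],[0.001,0.001,0.015],255],
    [[0,0,-0.001],[0.001,0.001,0.017],255],
    [[0,0,-0.001],[0.001,0.001,0.019],255],
    [[0,0,-0.001],[0.001,0.001,0.0205],255],
    [[0,0,-0.001],[0.001,0.001,0.0215],255],
    [[0,0,-0.001],[0.001,0.001,0.0225],255],
    [[0,0,-0.001],[0.001,0.001,0.023],255]
  ]
}}

```text
time: 29.8
position: [0.4819, -0.231, 0.1885]
tool_rot: [1.981, 2.438, 0.0]
ft_force: [-0.7, 0.7, -2.2]
grip_width: 0.229
```

```bash
python3 - <<'E'
from look import *
s=look('i3',bx=None,roi=(320,200,140,200))
print(rel(s,[.4813,-.2311,.1876],101.8))
E
```

```text
29.85 [ 0.4819 -0.231   0.1885] 101.8 [-1.981 -2.438 -0.   ] [ 0.78 -0.36 -2.18] [-0.09  0.01  0.04] 0.23
(array([ 0.0001, -0.0001,  0.0001]), array([ 0.    , -0.0006,  0.0009]))
```

View pics/i3.png

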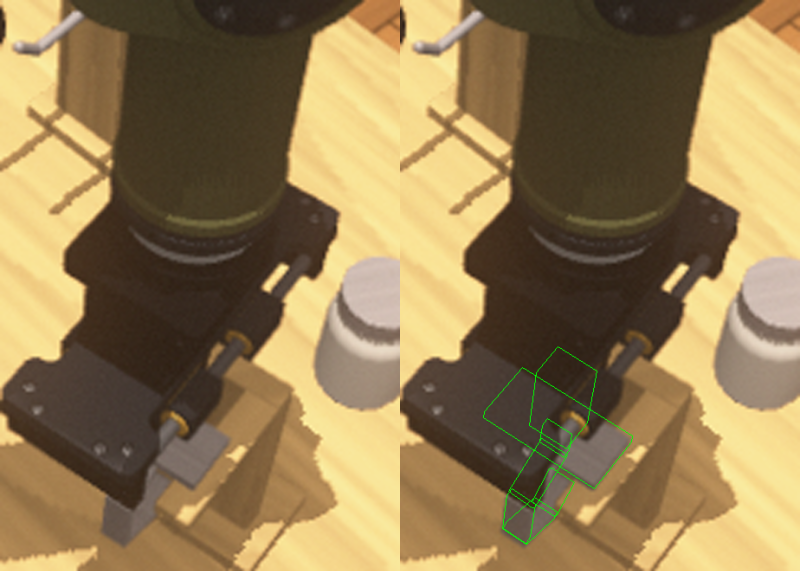

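{"name": "step_arm", "arguments": {
  "plan": [
    [[0,0,0],[0,0,0.0003],255],
    [[0,0,0],[0,0,0.0006],255],
    [[0,0,0],[0,0,0.0009],255],
    [[0,0,0],[0,0,0.0012],255],
    [[0,0,0],[0,0,0.0012],255],
    [[0,0,0],[0,0,0.0012],255],
    [[0,0,0],[0,0,0.0012],255],
    [[0,0,0],[0,0,0.0012],255],
    [[0,0,0],[0,0,0.0012],255],
    [[0,0,0],[0,0,0.0012],255]
  ]
}}

```text
time: 31.1
position: [0.4819, -0.231, 0.1875]
tool_rot: [-1.981, -2.438, -0.0]
ft_force: [-2.1, 0.8, 3.7]
grip_width: 0.228
```

{"name": "step_arm", "arguments": {
  "plan": [
    [[0,0,0],[0,0,-0.0003],255],
    [[0,0,0],[0,0,-0.0003],180],
    [[0,0,0],[0,0,-0.0003],160],
    [[0,0,0],[0,0,-0.0003],140],
    [[0,0,0],[0,0,-0.0003],110],
    [[0,0,0],[0,0,-0.0003],80],
    [[0,0,0],[0,0,-0.0003],50],
    [[0,0,0],[0,0,-0.0003],20],
    [[0,0,0],[0,0,-0.0003],0],
    [[0,0,0],[0,0,-0.0003],0]
  ]
}}

```text
time: 32.35
position: [0.4819, -0.231, 0.1877]
tool_rot: [1.981, 2.438, 0.0]
ft_force: [-0.2, 0.2, -0.4]
grip_width: 0.981
```

```bash
python3 - <<'E'
from look import *
s=look('i4',bx=None,roi=(320,200,140,200))
im=ctrl.get_image('wrist')[:,:,::-1].copy();cv2.imwrite('pics/i4w.png',im)
E
```

```text
32.4 [ 0.4819 -0.231   0.1877] 101.8 [1.981 2.438 0.   ] [-0.11  0.14 -0.08] [-0.09  0.06  0.02] 0.991
```

View pics/i4w.png

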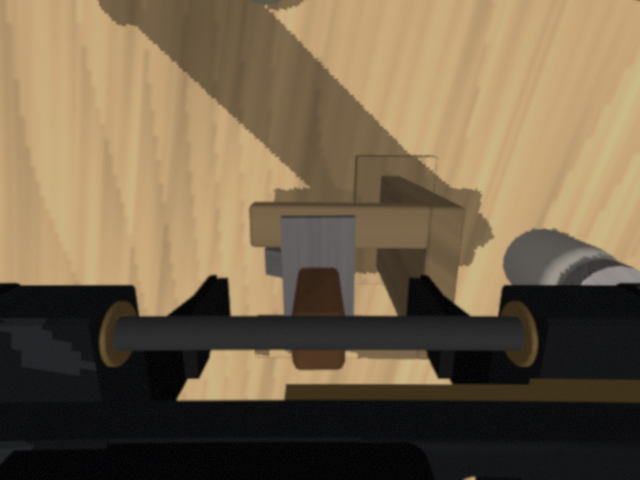

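Released. Rise straight up, then back out toward the left so the cameras see the scene.

{"name": "step_arm", "arguments": {
  "plan": [
    [[0,0,0],[0,0,-0.005],0],
    [[0,0,0],[0,0,-0.015],0],
    [[0,0,0],[0,0,-0.03],0],
    [[0,0,0],[0,0,-0.05],0],
    [[0,0,0],[0,0,-0.075],0],
    [[0,0,0],[0,0,-0.1],0],
    [[0,0,0],[0,0,-0.125],0],
    [[0,0,0],[0,0,-0.145],0],
    [[0,0,0],[0,0,-0.155],0],
    [[0,0,0],[0,0,-0.155],0]
  ]
}}

```text
time: 33.7
position: [0.4821, -0.2312, 0.3434]
tool_rot: [1.981, 2.437, 0.001]
ft_force: [0.2, 0.1, -0.4]
grip_width: 1.001
```

{"name": "step_arm", "arguments": {
  "plan": [
    [[0,0,0],[-0.01,0,0],0],
    [[0,0,0],[-0.03,0,0],0],
    [[0,0,0],[-0.06,0,0],0],
    [[0,0,0],[-0.09,0,0],0],
    [[0,0,0],[-0.12,0,0],0],
    [[0,0,0],[-0.15,0,0],0],
    [[0,0,0],[-0.18,0,0],0],
    [[0,0,0],[-0.2,0,0],0],
    [[0,0,0],[-0.21,0,0],0],
    [[0,0,0],[-0.21,0,0],0]
  ]
}}

```text
time: 34.95
position: [0.5243, -0.4372, 0.3418]
tool_rot: [-1.982, -2.436, 0.001]
ft_force: [-1.2, 0.2, 0.5]
grip_width: 1.0
```

```bash
python3 - <<'E'
from look import *
import fit, pickle
D={}
for n in('side','top'):
    im=ctrl.get_image(n); D[n]=dict(im=im,c=ctrl.calibration(n)); cv2.imwrite(f'pics/j_{n}.png',im[:,:,::-1])
    for l in('hook','bucket','cruet','plunger','jar'):
        D[n][l]=ctrl.cut_out(n,l)
        a=fit.D[n][l][0]['rect'];print(n,l,[(round(q['score'],2),q['rect']) for q in D[n][l][:1]],a)
pickle.dump(D,open('d1.pkl','wb')); print(ctrl.get_state()['time'])
try:
    for l,P,z in(('hook',HOOK,.16),('bucket',BUCKET,.004)):
        p0=[.481,-.231,.2] if l=='hook' else [.493,.2086,.07]
        print(l,fit.fit(lambda p:[(place(P,p[0],p[1],z,p[2]),[l])],None,p0,[.005,.005,.05],D=D))
    print('hook0',fit.fit(lambda p:[(place(HOOK,p[0],p[1],.16,p[2]),['hook'])],None,[.481,-.231,.2],[.005,.005,.05]))
except Exception as e: print(e)
E
```

```text
side hook [(0.75, [351.4, 324.1, 49.2, 66.1])] [347.2, 326.1, 53.0, 63.8]
side bucket [(0.82, [197.9, 188.2, 54.0, 78.1])] [293.5, 194.7, 55.4, 75.9]
side cruet [(0.9, [244.0, 304.2, 36.5, 58.7])] [245.4, 305.2, 37.8, 59.4]
side plunger [(0.69, [279.0, 180.4, 43.6, 42.5])] [277.5, 181.1, 37.3, 39.8]
side jar [(0.66, [429.1, 289.8, 39.8, 53.2])] [431.1, 288.1, 39.1, 55.6]
top hook [(0.87, [404.9, 265.8, 37.1, 34.5])] [407.5, 269.2, 34.8, 31.9]
top bucket [(0.97, [181.8, 244.8, 59.5, 52.6])] [265.8, 189.4, 58.9, 54.2]
top cruet [(0.91, [312.6, 307.3, 23.2, 30.0])] [313.1, 307.4, 23.0, 29.2]
top plunger [(0.59, [210.5, 178.6, 41.5, 38.3])] [209.5, 177.0, 42.9, 42.2]
top jar [(0.95, [395.5, 180.3, 33.1, 34.6])] [395.0, 179.3, 32.2, 35.3]
35.55
hook (array([ 0.4821094 , -0.23099392,  0.21950486]), np.float64(0.21262284339630638))
bucket (array([0.49339734, 0.20782809, 0.14080729]), np.float64(0.09729558219070628))
hook0 (array([ 0.4812773 , -0.23099908,  0.25371224]), np.float64(0.24170151655486638))
```

View pics/j_side.png

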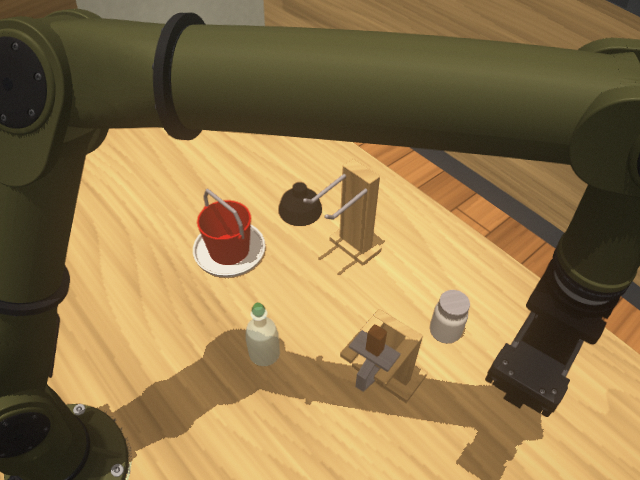

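View pics/j_top.png

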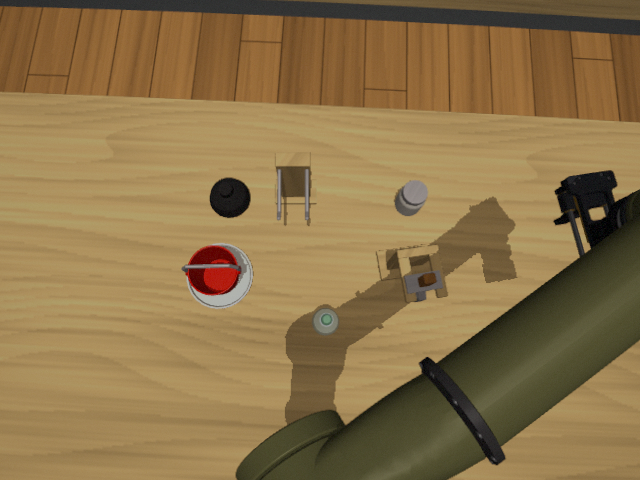

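```bash
python3 - <<'E'
from bench import ctrl
print(abs(ctrl.get_state()['qd']).max()); print(ctrl.close_job())
E
```

```text
0.0025376126347841635
the job is handed in; nothing more can be done
None
```

I lifted the bucket off both pegs with the reach-hook, set it in the saucer, put the hook back in its holder and let go. I then handed the job in at about 35.6 s, well under the 72 s limit. The hand-in gives no verdict, so the checks below are my own.

- **Bucket:** it stands upright in the saucer at (0.493, 0.208), about 1 mm from the saucer's centre as I fitted it. As it was lowered, the measured force fell from about 4–5 N to the hook's own 1.7 N, with no visible bump. Only the hook touched the bucket.
- **Hook:** it is back on both arms and released. The fit to the camera images puts it about 1 mm and 2° from the same fit made at the start. The side and top views show the plate lying flat, but I did not measure its tilt separately.
- **Bystanders:** the cruet, plunger cup and jar look unmoved. Their outlines match the first pictures to 1–2 pixels for the cruet and jar. The plunger's side outline grew only because the bucket no longer hides it.
- **Forces:** contact forces stayed low. The highest reading I saw at the wrist was 5.5 N, taken at the end of moves rather than continuously.

One reading disagreed: the network-based fits of the hook's and bucket's turn scattered by a few degrees. The corners I measured by hand gave the hook about 12°, which is what I used.

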